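Find the weight case whose catch has not caught, snap it shut and file it

TASK

Three weight-set cases lie shut on the bench and look alike, but on one of them the catch has not caught: find it by tugging the lids by their pulls, and snap that lid home. Then tip that case up onto its hinged edge, never with its lid open or the weights would spill, and stand it so, pull up, in the free bay of the wire stand for re-checking. Leave the other two cases lying shut where they are and do not disturb the things around.

Things in the scene. Friction and masses are not known exactly. Their poses are not given: they have to be found in the camera images.
- case_p_mid (a point): centre of a loose dark brown weight case: 75 mm deep (x) by 150 wide (y) by 39 high (z), 0.3 to 0.45 kg, lying with its front roughly towards the robot. Axes: z out of the lid, x from the front (-x, with the pull) to the hinged rear edge. The lid is the top 12 mm. Too deep to be taken across while it lies; on its hinged edge it stands alone and is 39 mm thick to the fingers
- case_p_pull (a point): middle of the stiff steel bow pull on that lid's front: a U of 7 mm round bar, 46 mm wide over its two arms (along y), standing 41 mm out from the front face; the point is 60 mm from the case's centre along -x and 31.5 mm above its underside. Take the arms from above, a finger outside each; so held, the case swings about that line when it is raised, and hangs askew
- case_p_lid (a joint): lid angle, rad: about 0 shut, grows as it opens (0.1 = 10 mm at the pull). A spring catch hides in the front edge and at rest this reads alike caught or not. Tugged up 10 mm: a caught lid stays under 0.025 and the case's front rises with it (1 to 3 N), a loose lid lifts alone. A press of 15 to 18 N on the middle of the lid's front, 2 mm down into its springy seal, makes it catch for good
- case_q_mid (a point): centre of a loose dark brown weight case: 75 mm deep (x) by 150 wide (y) by 39 high (z), 0.3 to 0.45 kg, lying with its front roughly towards the robot. Axes: z out of the lid, x from the front (-x, with the pull) to the hinged rear edge. The lid is the top 12 mm. Too deep to be taken across while it lies; on its hinged edge it stands alone and is 39 mm thick to the fingers
- case_q_pull (a point): middle of the stiff steel bow pull on that lid's front: a U of 7 mm round bar, 46 mm wide over its two arms (along y), standing 41 mm out from the front face; the point is 60 mm from the case's centre along -x and 31.5 mm above its underside. Take the arms from above, a finger outside each; so held, the case swings about that line when it is raised, and hangs askew
- case_q_lid (a joint): lid angle, rad: about 0 shut, grows as it opens (0.1 = 10 mm at the pull). A spring catch hides in the front edge and at rest this reads alike caught or not. Tugged up 10 mm: a caught lid stays under 0.025 and the case's front rises with it (1 to 3 N), a loose lid lifts alone. A press of 15 to 18 N on the middle of the lid's front, 2 mm down into its springy seal, makes it catch for good
- case_r_mid (a point): centre of a loose dark brown weight case: 75 mm deep (x) by 150 wide (y) by 39 high (z), 0.3 to 0.45 kg, lying with its front roughly towards the robot. Axes: z out of the lid, x from the front (-x, with the pull) to the hinged rear edge. The lid is the top 12 mm. Too deep to be taken across while it lies; on its hinged edge it stands alone and is 39 mm thick to the fingers
- case_r_pull (a point): middle of the stiff steel bow pull on that lid's front: a U of 7 mm round bar, 46 mm wide over its two arms (along y), standing 41 mm out from the front face; the point is 60 mm from the case's centre along -x and 31.5 mm above its underside. Take the arms from above, a finger outside each; so held, the case swings about that line when it is raised, and hangs askew
- case_r_lid (a joint): lid angle, rad: about 0 shut, grows as it opens (0.1 = 10 mm at the pull). A spring catch hides in the front edge and at rest this reads alike caught or not. Tugged up 10 mm: a caught lid stays under 0.025 and the case's front rises with it (1 to 3 N), a loose lid lifts alone. A press of 15 to 18 N on the middle of the lid's front, 2 mm down into its springy seal, makes it catch for good
- bay (a point): middle of the floor of the free bay of the fixed steel wire stand, 5.5 mm above the worktop. Along this point's x axis two wire hoops 36 mm high leave 49 mm between them; along y they are 110 mm long and the ends are open. A case of the same kind stands fixed in the other bay, 97 mm off along +x, on its hinged edge, pull up
- stopwatch: round black stopwatch, 66 by 60 by 16 mm, bystander; origin at the centre of its underside
- beaker_steel: steel beaker, 72 mm across and 86 mm high, bystander; origin at the centre of its underside
- bottle: plastic reagent bottle with a blue cap, 47 mm across and 111 mm high, bystander; origin at the centre of its underside
Mind the look-alikes: they are no part of the job. Leave any pink look-alike of the part that bears case_p_mid alone.

How it is judged:
By the outcome, as a careful person would: the job done as asked, in the order asked, and still so for the second after the job is handed in, with the robot touching nothing.
It also fails if it takes over 72 s, if anything falls off the work surface, if the arm or the gripper's body presses on something with over 40 N, if the wrist force passes 120 N, or if a joint passes its speed limit or range.

ROBOT

A 6-joint arm with a two-finger parallel gripper is mounted at the origin on a cart in front of the work surface, level with it; the furniture and walls round the work are solid. World frame = base frame: x ahead of the robot, y to its left, z up, the work surface at z = 0. Lengths are in m, angles in rad, forces in N, time in s.
With the tool pointing down it reaches from about 0.3 to 0.95 m from the base axis. Payload 3.1 kg.
Tool frame: the origin (TCP) lies at the very end of the fingers, on their centre line; the grasp point (between the pads) lies 19 mm behind it; z points along the fingers, y is the line along which they close (so a half turn about z gives the same grasp; the last joint's range is limited). The gripper opens to 85 mm and grips with 20 to 120 N. Pads are 22 mm wide; open, the fingers measure 114 mm over their backs; the gripper's body (76 mm by 85 mm) begins 54 mm behind the grasp point. The pads swing forward as they close: fully open they stand 13 mm farther back than shut.
Start: joints at [1.192, 0.308, 1.634, -0, 1.2, -0.07], TCP at [0.19, 0.595, 0.211] pointing down, gripper open.
Joint ranges: [-3.06, 3.06], [-0.79, 1.96], [0.05, 2.63], [-1.19, 4.34], [0.05, 2.64], [-2.94, 2.94]. Speed limits (rad/s): [2.79, 2.79, 3.14, 3.14, 3.14, 3.14].

INTERFACE

Orientations are given as a unit quaternion [w, x, y, z].
In Python, from station import arm gives the robot as it stands. The module is installed in compiled form; this text tells all that it offers.
- The arm moves only by the tool drive_tool, never from a script. Its argument "moves" is a list that holds one entry, the list of rows, each a list of 4 numbers: the shift along the world's x, y, z in mm, then the turn about the world's z in rad. In form: [[[tx, ty, tz, yaw], ...]]. A call has 1 to 10 rows; each row shifts and turns the commanded pose from where the row before left it; what a row does not reach is not made up. A row lasts 1/12 s, in which the tool goes at most 41.7 mm and 7.16 degrees, less where a joint would pass 70% of its speed; a pose out of reach is approached as far as the arm can. A call is refused whole if a number of a shift passes 41.7 or a number of a turn 0.125, either way. A call with a gripper value outside its range is refused whole. "jaw" is the closure, from 0 (fully open) to 1 (shut), set as the call begins (left out, the last holds). The fingers move at their own pace and stop on an object; "squeeze" is the grip in N (left out, the last holds). Time passes only in rows, so rows that do not move let the fingers close. It gives the time, the measured TCP pose, the force, the opening and the grip force at its end, in the units of the state.
- arm.get_state(): the state, without advancing time (a new reading comes with each control period).
- arm.get_image(name): name is "scene" or "top" or "wrist"; returns a dict with "color" (400x640x3 uint8, red, green, blue), "vertical_fov" (degrees; the focal length in pixels is half the picture's height over the tangent of half this angle, whatever the lens; pixels are square), "cx", "cy" (the principal point, pixels), "k1" (the pictures are not rectified: a ray, as slopes to the right and down, at radius r is drawn at 1 + k1 r^2 times it, then the intrinsics apply), "R" (3x3) and "t" (3): a world point X has camera coordinates R X + t. Camera axes: x right, y down, z forward; pixel columns grow to the right and rows downward; lengths in m; the calibration is good to about 2 mm. A picture is of the moment at which its call begins. There is no depth.
- arm.job_done(): hands the job in; it is judged then, once.
The state is a dict: "t": time; "joint_positions": joint angles; "joint_vel": joint speeds; "effort": joint torques, N m; "tcp_pos": TCP position; "tool_rot": TCP orientation; "ft_force": force on the tool from outside, world axes, zero at the start; "torque": the same for the moment, N m; "finger_gap": opening from 0.0 (shut) to 1.0 (fully open); "finger_force": force on a finger pad.
Only numpy, scipy, OpenCV 4.12 (cv2) and the standard library are available. Lean on these libraries where they do the work, as an engineer would, in place of code of your own. Each camera call takes 0.05 s, during which the arm holds its last target. There are 200 camera calls.

## Working session

There is one attempt and no reset: what is moved stays moved. The work goes in short steps, Python scripts to look and compute and a tool call to move; the robot and the scene stay as the last step left them, time stands still between calls to the robot, and variables do not carry over. Pictures are saved under pics/ and viewed, at most 10 in all, crops included, and the job is handed in when it is done.

Besides the shell and the picture viewer there is one more tool, called after "Emit:" by a JSON object that holds its "fn" and its "kwargs", one argument or row to a line. drive_tool: Moves the arm, as the interface text tells. Its arguments: {"type":"object","properties":{"moves":{"type":"array","items":{"type":"array","items":{"type":"array","items":{"type":"number"}}}},"jaw":{"type":"number"},"squeeze":{"type":"number"}},"required":["moves"]}

```bash
mkdir -p pics; cat > h.py <<'E'
import numpy as np,cv2
from station import arm
def cam(n):
    d=arm.get_image(n);f=200/np.tan(np.radians(d['vertical_fov'])/2)
    d['K']=np.array([[f,0,d['cx']],[0,f,d['cy']],[0,0,1]]);d['D']=np.array([d['k1'],0,0,0.]);d['R']=np.array(d['R']);d['t']=np.array(d['t']);return d
def save(d,n): cv2.imwrite('pics/'+n,d['color'][:,:,::-1])
def pt(d,uv,z):
    uv=np.array(uv,float).reshape(-1,1,2)
    p=cv2.undistortPoints(uv,d['K'],d['D']).reshape(-1,2)
    r=np.c_[p,np.ones(len(p))]@d['R'];c=-d['R'].T@d['t']
    return c+r*((z-c[2])/r[:,2])[:,None]
def proj(d,X):
    return cv2.projectPoints(np.array(X,float).reshape(-1,3),cv2.Rodrigues(d['R'])[0],d['t'],d['K'],d['D'])[0].reshape(-1,2)
E
python3 - <<'E'
from h import *
import pickle
for n in('top','scene'):
    d=cam(n);save(d,n+'0.png');pickle.dump(d,open(n+'0.pkl','wb'));print(n,d['vertical_fov'],d['k1'],-d['R'].T@d['t'])
print(arm.get_state())
E
```

```text
top 48.019900536296426 -0.10562028978526782 [0.26984252 0.1639526  1.5437194 ]
scene 55.85579987347856 -0.004628163964911332 [ 0.05222658 -0.77189717  0.83085015]
{'t': 0.1, 'joint_positions': array([ 1.19230396e+00,  3.08916604e-01,  1.63506075e+00, -7.56041307e-07,
        1.19976096e+00, -6.96773683e-02]), 'joint_vel': array([ 0.00054478, -0.00163478, -0.00351851, -0.00112514, -0.00084282,
       -0.0010736 ]), 'effort': array([-5.08972298e-04, -4.16401362e+01, -2.77645469e+01, -7.98225597e-05,
        3.98320568e-03,  5.98573564e-06]), 'tcp_pos': array([0.18966962, 0.59467719, 0.20986212]), 'tool_rot': array([-2.38054602e-04,  1.53794452e-01,  9.88102280e-01, -1.04608470e-03]), 'ft_force': array([-0.06387972, -0.49219743,  0.01672015]), 'torque': array([-0.01174927, -0.04825696, -0.02827085]), 'finger_force': 0.0, 'finger_gap': 1.0010007016852323}
```

View pics/top0.png

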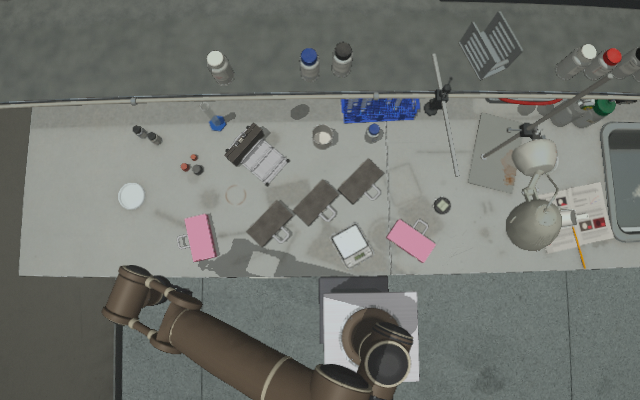

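View pics/scene0.png

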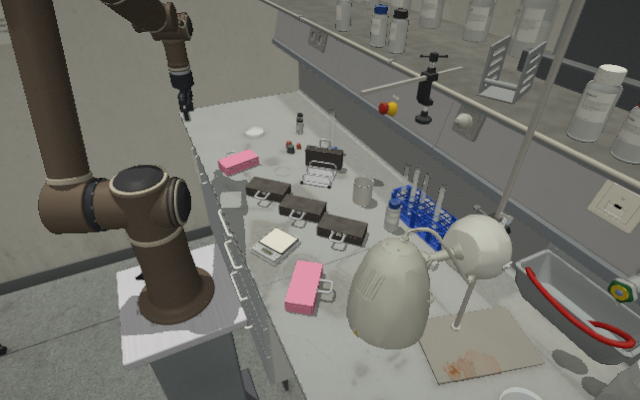

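The top view shows three brown cases at about (271,223), (317,202) and (361,181). The stand is at (257,155), the beaker at (324,136) and the bottle at (373,132). The pink look-alikes are off to the sides. I'll zoom in for corners.

```bash
python3 - <<'E'
import cv2
i=cv2.imread('pics/top0.png')[110:255,215:400]
cv2.imwrite('pics/topc.png',cv2.resize(i,None,fx=4.1,fy=4.1,interpolation=cv2.INTER_CUBIC))
E
```

```text
(no output)
```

View pics/topc.png

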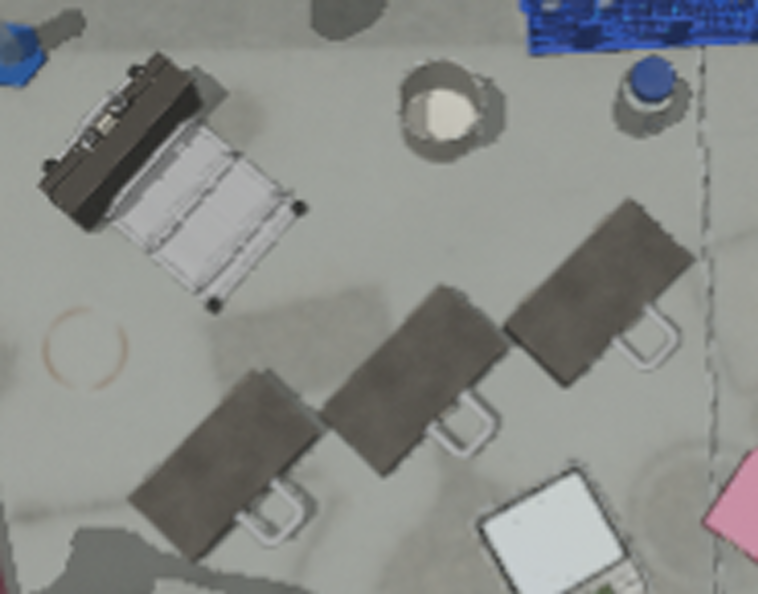

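The crop gives clean lid corners and shows each case's pull pointing to lower right. The free bay lies to the lower right of the fixed case. Next I'll fit the poses.

```bash
cat >> h.py <<'E'
from scipy.optimize import least_squares
def fit(d,uv,L,p0):
    L=np.array(L,float)
    def X(p):
        c,s=np.cos(p[2]),np.sin(p[2]);return np.c_[p[0]+c*L[:,0]-s*L[:,1],p[1]+s*L[:,0]+c*L[:,1],L[:,2]]
    r=least_squares(lambda p:(proj(d,X(p))-uv).ravel(),p0);return r.x,np.sqrt(np.mean(r.fun**2))
E
python3 - <<'E'
from h import *
import pickle
d=pickle.load(open('top0.pkl','rb'))
f=lambda a:np.array(a)/4.1+[215,110]-.37
# order: rear-left, rear-right, front-right, front-left
L=[[.0375,.075,.039],[.0375,-.075,.039],[-.0375,-.075,.039],[-.0375,.075,.039],[-.0785,0,.0315]]
for n,c in dict(A=[(130,498),(255,373),(320,430),(195,560),(293,528)],B=[(322,418),(440,288),(508,345),(385,475),(480,443)],C=[(505,330),(630,200),(695,258),(568,387),(667,355)]).items():
    p,e=fit(d,f(c),L,[.4,.2,.8]);
    R=np.array([np.cos(p[2]),np.sin(p[2])]);print(n,p.round(4),'deg',np.degrees(p[2]).round(1),'pull',(p[:2]-.06*R).round(4),'rms px',e.round(2))
Ls=[[.097+a,b,.0805] for a,b in((.0195,.075),(.0195,-.075),(-.0195,-.075),(-.0195,.075))]
p,e=fit(d,f([(42,185),(158,55),(203,95),(90,228)]),Ls,[.5,.3,.8]);print('bay',p.round(4),np.degrees(p[2]),e)
print(pt(d,f([(210,303),(302,207),(150,245),(238,152)]),.036).round(3))
E
```

```text
A [0.3868 0.3352 0.7998] deg 45.8 pull [0.3449 0.2922] rms px 0.59
B [0.4539 0.1801 0.8177] deg 46.8 pull [0.4128 0.1363] rms px 0.63
C [0.5253 0.0245 0.7942] deg 45.5 pull [ 0.4832 -0.0183] rms px 0.54
bay [0.5873 0.3411 0.8656] 49.59674091983465 1.5792608875789167
[[0.521 0.348 0.036]
 [0.602 0.271 0.036]
 [0.571 0.399 0.036]
 [0.65  0.325 0.036]]
```

Emit:
{"fn": "drive_tool", "kwargs": {
  "moves": [
    [[17, -33.5, -8, 0.123], [17, -33.5, -8, 0.123], [17, -33.5, -8, 0.123], [17, -33.5, -8, 0.123], [17, -33.5, -8, 0.123], [17, -33.5, -8, 0.123], [17, -33.5, -8, 0.123], [17, -33.5, -8, 0.123], [18, -34, -8, 0.123], [0, 0, 0, 0]]
  ],
  "jaw": 0,
  "squeeze": 40
}}

```text
t: 0.93
tcp_pos: [0.3391, 0.2991, 0.1396]
tool_rot: [-0.002, -0.37, 0.929, -0.002]
ft_force: [0.3, -0.4, -0.4]
finger_gap: 1.0
finger_force: 0.0
```

```bash
python3 - <<'E'
from h import *
import pickle
d=cam('wrist');save(d,'w1.png');pickle.dump(d,open('w1.pkl','wb'));s=arm.get_state();print(s['t'],s['tcp_pos'],s['tool_rot'],s['ft_force'],s['joint_positions'])
print(proj(d,[.3449,.2922,.0315]))
E
```

```text
0.9833 [0.33876247 0.30161025 0.140368  ] [-1.48668589e-03 -3.67380553e-01  9.30069336e-01 -5.91231571e-04] [-1.0289909  -0.05747662  1.25444957] [ 6.31687415e-01  6.41019590e-02  2.08240733e+00 -4.67124427e-04
  9.98259109e-01 -1.69123833e+00]
[[308.55881393 192.4274771 ]]
```

View pics/w1.png

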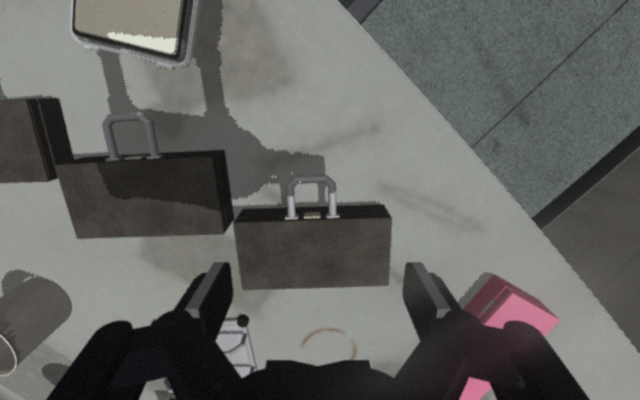

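The wrist view shows the case A pull at about (311,197). The lid corners are at (241,289), (389,286), (391,217) and (236,219). I'll refine with these.

```bash
python3 - <<'E'
from h import *
import pickle
d=pickle.load(open('w1.pkl','rb'))
L=[[.0375,.075,.039],[.0375,-.075,.039],[-.0375,-.075,.039],[-.0375,.075,.039],[-.0785,0,.0315]]
for c,p0 in(([(389,286),(241,289),(236,219),(391,217),(311,179.5)],[.387,.335,.8]),):
    p,e=fit(d,np.array(c),L,p0);R=np.array([np.cos(p[2]),np.sin(p[2])]);print(p.round(4),np.degrees(p[2]),(p[:2]-.06*R).round(4),e)
c=[(229,222),(79,237),(62,162),(228,151),(129,116)]
p,e=fit(d,np.array(c),L,[.454,.18,.8]);R=np.array([np.cos(p[2]),np.sin(p[2])]);print(p.round(4),np.degrees(p[2]),(p[:2]-.06*R).round(4),e)
E
```

```text
[0.3868 0.3384 0.779 ] 44.633026368750826 [0.3441 0.2962] 2.026766339132727
[0.4488 0.1849 0.8142] 46.65189785742765 [0.4076 0.1413] 4.793670843462433
```

Emit:
{"fn": "drive_tool", "kwargs": {
  "moves": [
    [[6, -7.5, -30, 0.038], [0, 0, -35, 0], [0, 0, -35, 0], [0, 0, -26, 0], [0, 0, 0, 0]]
  ]
}}

```text
t: 1.4
tcp_pos: [0.3399, 0.2948, 0.0109]
tool_rot: [-0.006, -0.387, 0.922, -0.001]
ft_force: [0.3, -1.2, -0.4]
finger_gap: 0.994
finger_force: 0.0
```

Emit:
{"fn": "drive_tool", "kwargs": {
  "moves": [
    [[3, -1, 2, 0], [0, 0, 0, 0], [0, 0, 0, 0], [0, 0, 0, 0], [0, 0, 0, 0], [0, 0, 0, 0]]
  ],
  "jaw": 1,
  "squeeze": 25
}}

```text
t: 1.9
tcp_pos: [0.3486, 0.2968, 0.0188]
tool_rot: [0.001, -0.387, 0.922, 0.0]
ft_force: [-0.8, -0.2, 0.3]
finger_gap: 0.146
finger_force: 0.0
```

```bash
python3 - <<'E'
from h import *
d=cam('wrist');save(d,'w2.png');s=arm.get_state();print(s['t'],s['tcp_pos'],s['tool_rot'],s['finger_gap'],s['ft_force'])
E
```

```text
1.95 [0.34833244 0.29656308 0.01849465] [ 8.77245254e-04 -3.87362054e-01  9.21927237e-01  1.99645423e-04] 0.05379357846337525 [-0.18731228 -0.51900068 -0.11749256]
```

View pics/w2.png

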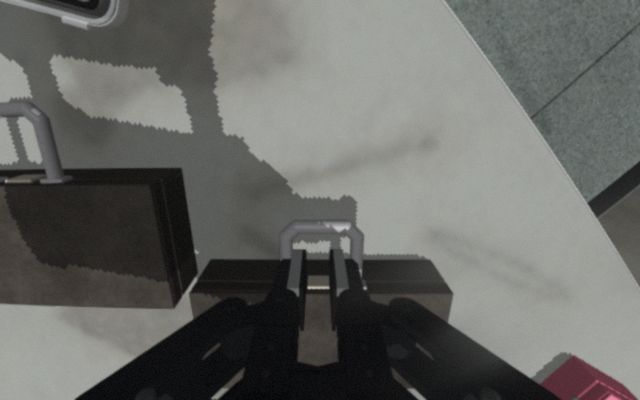

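The picture shows the fingers nearly shut between the pull's arms, which sit at columns 285 and 365. I'll check the geometry by projection.

```bash
python3 - <<'E'
from h import *
d=cam('wrist');s=arm.get_state();print(s['t'],s['tcp_pos'],s['finger_gap'],s['ft_force'],s['finger_force'])
t=s['tcp_pos'];print('tcp',proj(d,t),'tcp+19',proj(d,t+[0,0,.019]),'tcp-open',proj(d,t+[0,0,.013]))
a=.79;c,sn=np.cos(a),np.sin(a)
for nm,C in(('top',[.3868,.3352]),('wrist',[.3868,.3384])):
  X=[[C[0]+c*x-sn*y,C[1]+sn*x+c*y,z] for x,y,z in[(-.0375,.0,.039),(-.0375,.075,.039),(-.0375,-.075,.039),(-.0785,0,.0315),(-.06,.02,.0315),(-.06,-.02,.0315),(-.0375,.075,0)]]
  print(nm,proj(d,X).round(0).tolist())
E
```

```text
2.0 [0.34813812 0.2963775  0.01824222] -0.00020546759577951305 [-0.24044363  0.93908906  0.0394489 ] 0.0
tcp [[318.45453758 246.17947861]] tcp+19 [[318.58273839 262.66256372]] tcp-open [[318.53938579 257.08550668]]
top [[318.0, 292.0], [452.0, 291.0], [184.0, 290.0], [319.0, 218.0], [355.0, 249.0], [282.0, 249.0], [429.0, 257.0]]
wrist [[322.0, 295.0], [456.0, 295.0], [188.0, 294.0], [323.0, 222.0], [359.0, 253.0], [286.0, 252.0], [432.0, 260.0]]
```

The tips rode over the bar because they stand farther back when open. I'll lift, reopen and go deeper.

Emit:
{"fn": "drive_tool", "kwargs": {
  "moves": [
    [[0, 0, 20, 0], [-2, -2, 22, 0], [0, 0, 0, 0]]
  ]
}}

```text
t: 2.25
tcp_pos: [0.3481, 0.2958, 0.0629]
tool_rot: [0.003, -0.387, 0.922, 0.001]
ft_force: [1.5, 1.1, 0.1]
finger_gap: 0.0
finger_force: 0.0
```

Emit:
{"fn": "drive_tool", "kwargs": {
  "moves": [
    [[0, 0, 0, 0], [0, 0, 0, 0], [0, 0, 0, 0], [0, 0, 0, 0], [0, 0, 0, 0], [0, 0, 0, 0], [0, 0, 0, 0], [0, 0, 0, 0]]
  ],
  "jaw": 0
}}

```text
t: 2.92
tcp_pos: [0.3457, 0.2941, 0.0594]
tool_rot: [-0.0, -0.387, 0.922, -0.0]
ft_force: [1.0, 0.1, -0.2]
finger_gap: 1.004
finger_force: 0.0
```

Emit:
{"fn": "drive_tool", "kwargs": {
  "moves": [
    [[0, 0, -18, 0], [0, 0, -18, 0], [0, 0, -18, 0], [0, 0, 0, 0], [0, 0, 0, 0]]
  ]
}}

```text
t: 3.33
tcp_pos: [0.3448, 0.2935, 0.0049]
tool_rot: [-0.001, -0.387, 0.922, -0.0]
ft_force: [-0.2, -0.2, 0.0]
finger_gap: 0.998
finger_force: 0.0
```

Emit:
{"fn": "drive_tool", "kwargs": {
  "moves": [
    [[0, 0, 0, 0], [0, 0, 0, 0], [0, 0, 0, 0], [0, 0, 0, 0], [0, 0, 0, 0], [0, 0, 0, 0]]
  ],
  "jaw": 0.6,
  "squeeze": 25
}}

```text
t: 3.83
tcp_pos: [0.3464, 0.2948, 0.0066]
tool_rot: [0.001, -0.387, 0.922, 0.0]
ft_force: [-1.0, 1.3, 5.5]
finger_gap: 0.529
finger_force: 26.0
```

Emit:
{"fn": "drive_tool", "kwargs": {
  "moves": [
    [[0, 0, 2.5, 0], [0, 0, 2.5, 0], [0, 0, 2.5, 0], [0, 0, 2.5, 0], [0, 0, 0, 0], [0, 0, 0, 0], [0, 0, 0, 0], [0, 0, 0, 0]]
  ]
}}

```text
t: 4.5
tcp_pos: [0.3454, 0.2938, 0.0153]
tool_rot: [-0.0, -0.387, 0.922, -0.0]
ft_force: [1.3, -0.2, -2.4]
finger_gap: 0.527
finger_force: 25.8
```

```bash
python3 - <<'E'
from h import *
d=cam('wrist');s=arm.get_state();print(s['t'],s['tcp_pos'],s['finger_gap'],s['ft_force'],s['torque'],s['finger_force'])
w=d['color'];e=cam('scene')['color']
a=cv2.resize(w[180:330,160:480],None,fx=2.4,fy=2.4);b=cv2.resize(e[160:240,230:400],(768,361),interpolation=cv2.INTER_CUBIC)[:235]
cv2.imwrite('pics/tA.png',np.vstack([a,b])[:,:,::-1])
E
```

```text
4.55 [0.34542522 0.29377402 0.01531002] 0.5297981968764486 [ 0.83861476 -1.18078661 -2.99591696] [-0.33936253 -0.08101973 -0.04327276] 25.843326933681965
```

View pics/tA.png

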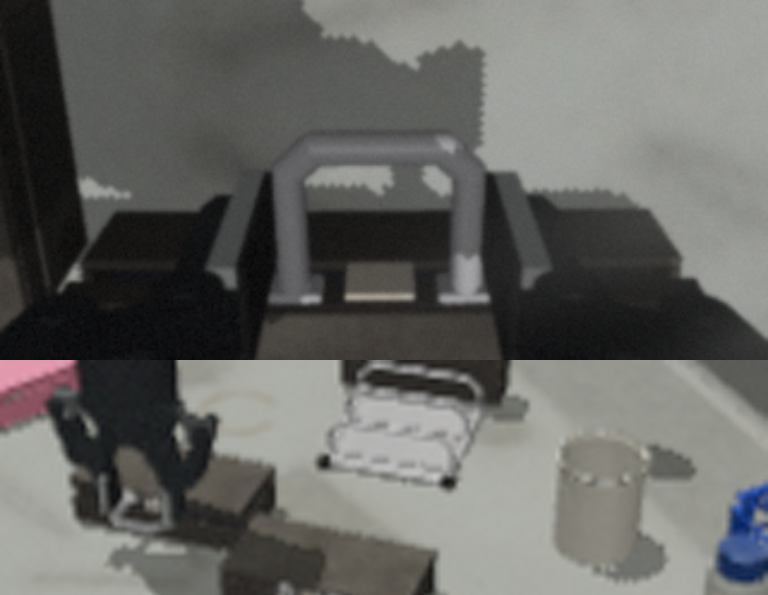

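The pull on A lifts with about -3 N on the wrist, and in the scene view the lid stays flush with the body. A looks caught. I'll set it down and try B.

Emit:
{"fn": "drive_tool", "kwargs": {
  "moves": [
    [[0, 0, -3, 0], [0, 0, -3, 0], [0, 0, -3, 0], [0, 0, -1, 0], [0, 0, 0, 0], [0, 0, 0, 0]]
  ]
}}

```text
t: 5.1
tcp_pos: [0.3458, 0.2945, 0.0062]
tool_rot: [-0.0, -0.387, 0.922, 0.0]
ft_force: [-1.1, -0.9, 6.0]
finger_gap: 0.526
finger_force: 26.8
```

Emit:
{"fn": "drive_tool", "kwargs": {
  "moves": [
    [[0, 0, 0, 0], [0, 0, 0, 0], [0, 0, 0, 0], [0, 0, 0, 0], [0, 0, 0, 0], [0, 0, 20, 0], [0, 0, 30, 0], [0, 0, 30, 0]]
  ],
  "jaw": 0
}}

```text
t: 5.77
tcp_pos: [0.3445, 0.2932, 0.0854]
tool_rot: [-0.002, -0.387, 0.922, -0.0]
ft_force: [0.8, 0.9, 1.2]
finger_gap: 1.001
finger_force: 0.0
```

Emit:
{"fn": "drive_tool", "kwargs": {
  "moves": [
    [[13, -31, 0, 0.01], [13, -31, 0, 0.01], [13, -31, 0, 0.01], [14, -32, 0, 0.01], [14, -32, 0, 0], [0, 0, 0, 0], [0, 0, 0, 0], [0, 0, 0, 0]]
  ]
}}

```text
t: 6.43
tcp_pos: [0.4125, 0.1372, 0.0854]
tool_rot: [-0.0, -0.405, 0.914, 0.0]
ft_force: [0.8, -0.9, -0.0]
finger_gap: 0.999
finger_force: 0.0
```

```bash
python3 - <<'E'
from h import *
import pickle
d=cam('wrist');save(d,'w3.png');pickle.dump(d,open('w3.pkl','wb'));s=arm.get_state();print(s['t'],s['tcp_pos'],s['tool_rot'],s['ft_force'])
a=.8
c,sn=np.cos(a),np.sin(a);C=[.4539,.1801]
X=[[C[0]+c*x-sn*y,C[1]+sn*x+c*y,z] for x,y,z in[(-.0375,.0,.039),(-.0375,.075,.039),(-.0375,-.075,.039),(-.0785,0,.0315),(-.06,.02,.0315),(-.06,-.02,.0315)]]
print(proj(d,X).round(0).tolist())
E
```

```text
6.4833 [0.41220358 0.13766749 0.08538912] [-3.12064314e-04 -4.05876672e-01  9.13927762e-01  2.73647569e-04] [-0.20870183  0.53653435 -0.85153328]
[[317.0, 244.0], [415.0, 247.0], [219.0, 241.0], [319.0, 190.0], [345.0, 214.0], [292.0, 212.0]]
```

View pics/w3.png

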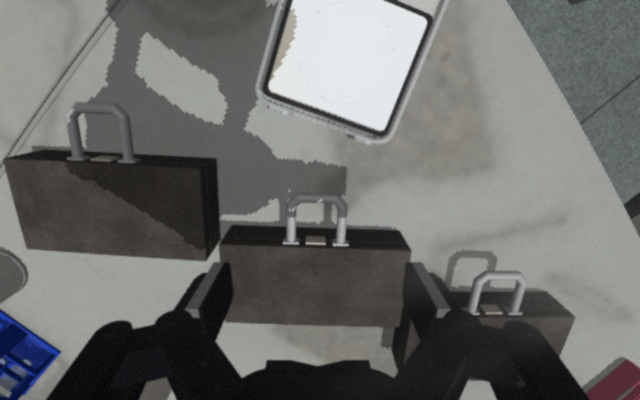

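B's pull is at about (318,215), roughly 3 mm nearer the case than predicted. I'll correct for that, descend and grip.

Emit:
{"fn": "drive_tool", "kwargs": {
  "moves": [
    [[2.5, 2.5, -20, -0.01], [0, 0, -30, 0], [0, 0, -30, 0], [0, 0, 0, 0], [0, 0, 0, 0]]
  ]
}}

```text
t: 6.9
tcp_pos: [0.4124, 0.1402, 0.0042]
tool_rot: [-0.003, -0.402, 0.916, 0.001]
ft_force: [-0.5, 0.2, 0.7]
finger_gap: 1.001
finger_force: 0.0
```

Emit:
{"fn": "drive_tool", "kwargs": {
  "moves": [
    [[0, 0, 0, 0], [0, 0, 0, 0], [0, 0, 0, 0], [0, 0, 0, 0], [0, 0, 0, 0], [0, 0, 0, 0]]
  ],
  "jaw": 0.6,
  "squeeze": 25
}}

```text
t: 7.4
tcp_pos: [0.4169, 0.1402, 0.0068]
tool_rot: [0.002, -0.401, 0.916, -0.0]
ft_force: [0.8, 2.1, 2.0]
finger_gap: 0.523
finger_force: 25.9
```

Emit:
{"fn": "drive_tool", "kwargs": {
  "moves": [
    [[0, 0, 2.5, 0], [0, 0, 2.5, 0], [0, 0, 2.5, 0], [0, 0, 2.5, 0], [0, 0, 0, 0], [0, 0, 0, 0], [0, 0, 0, 0], [0, 0, 0, 0]]
  ]
}}

```text
t: 8.07
tcp_pos: [0.4147, 0.1394, 0.0153]
tool_rot: [-0.001, -0.401, 0.916, 0.0]
ft_force: [-0.4, -0.2, -3.6]
finger_gap: 0.526
finger_force: 26.0
```

```bash
python3 - <<'E'
from h import *
d=cam('wrist');s=arm.get_state();print(s['t'],s['tcp_pos'],s['finger_gap'],s['ft_force'],s['torque'],s['finger_force'])
w=d['color'];e=cam('scene')['color']
a=cv2.resize(w[180:330,160:480],None,fx=2.4,fy=2.4);b=cv2.resize(e[180:250,230:400],(768,316),interpolation=cv2.INTER_CUBIC)[:235]
cv2.imwrite('pics/tB.png',np.vstack([a,b])[:,:,::-1])
E
```

```text
8.1167 [0.41480424 0.1395058  0.01532359] 0.5232702286148107 [-0.04075115  0.29432855 -2.60892489] [-0.11216198  0.18046713 -0.00737049] 25.992066061589867
```

View pics/tB.png

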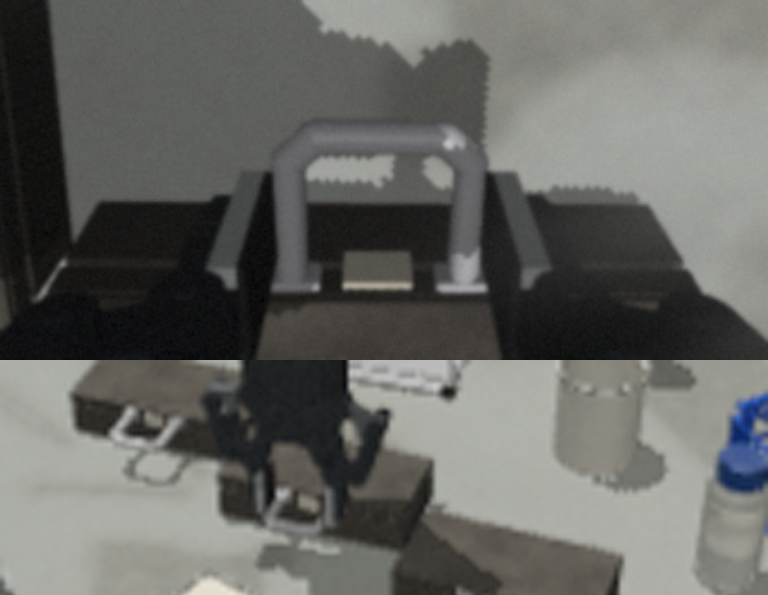

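B behaves the same as A: the front rises, about -3 N, and the body's lid seam stays closed. On to C.

Emit:
{"fn": "drive_tool", "kwargs": {
  "moves": [
    [[0, 0, -3, 0], [0, 0, -3, 0], [0, 0, -3, 0], [0, 0, -1, 0], [0, 0, 0, 0], [0, 0, 0, 0]]
  ]
}}

```text
t: 8.67
tcp_pos: [0.4157, 0.1394, 0.0059]
tool_rot: [0.0, -0.401, 0.916, -0.0]
ft_force: [-0.2, -3.2, 4.9]
finger_gap: 0.523
finger_force: 26.5
```

Emit:
{"fn": "drive_tool", "kwargs": {
  "moves": [
    [[0, 0, 0, 0], [0, 0, 0, 0], [0, 0, 0, 0], [0, 0, 0, 0], [0, 0, 0, 0], [0, 0, 20, 0], [0, 0, 30, 0], [0, 0, 30, 0]]
  ],
  "jaw": 0
}}

```text
t: 9.33
tcp_pos: [0.4138, 0.1394, 0.0855]
tool_rot: [-0.002, -0.401, 0.916, 0.0]
ft_force: [1.2, 0.2, -0.2]
finger_gap: 1.004
finger_force: 0.0
```

Emit:
{"fn": "drive_tool", "kwargs": {
  "moves": [
    [[14, -31, 0, -0.01], [14, -31, 0, -0.01], [14, -31, 0, -0.01], [14, -31, 0, 0], [14, -31, 0, 0], [0, 0, 0, 0], [0, 0, 0, 0], [0, 0, 0, 0]]
  ]
}}

```text
t: 10.0
tcp_pos: [0.4845, -0.015, 0.0852]
tool_rot: [-0.001, -0.387, 0.922, 0.001]
ft_force: [-0.6, 0.7, -0.1]
finger_gap: 0.999
finger_force: 0.0
```

```bash
python3 - <<'E'
from h import *
import pickle
d=cam('wrist');save(d,'w4.png');pickle.dump(d,open('w4.pkl','wb'));s=arm.get_state();print(s['t'],s['tcp_pos'],s['tool_rot'],s['ft_force'])
print(s['joint_positions'])
# detect lid-front pull: bright-vs-dark columns near expected
a=.794;c,sn=np.cos(a),np.sin(a);C=[.5253+.002,.0245+.003]
X=[[C[0]+c*x-sn*y,C[1]+sn*x+c*y,z] for x,y,z in[(-.0375,.0,.039),(-.0375,.075,.039),(-.0375,-.075,.039),(-.0785,0,.0315)]]
print(proj(d,X).round(0).tolist())
E
```

```text
10.05 [ 0.48417931 -0.01453494  0.08510635] [-6.44745801e-04 -3.87543261e-01  9.21851090e-01  6.10710310e-04] [-0.70694865 -0.0396656  -0.98810009]
[-1.20229739e-01  2.09070055e-01  2.05104263e+00  5.46553420e-04
  8.83205229e-01 -2.48730383e+00]
[[317.0, 245.0], [415.0, 245.0], [219.0, 245.0], [317.0, 191.0]]
```

View pics/w4.png

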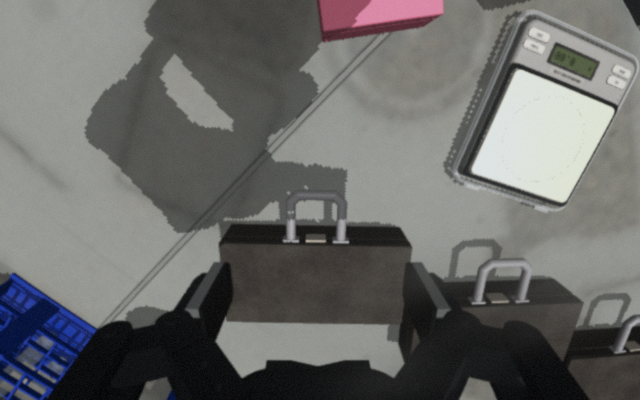

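C's pull is at about (318,212), with the fingers already well placed.

Emit:
{"fn": "drive_tool", "kwargs": {
  "moves": [
    [[1, 1, -20, 0], [0, 0, -30, 0], [0, 0, -30, 0], [0, 0, 0, 0], [0, 0, 0, 0]]
  ]
}}

```text
t: 10.47
tcp_pos: [0.4833, -0.0129, 0.0041]
tool_rot: [-0.003, -0.388, 0.922, 0.002]
ft_force: [0.2, -0.2, -0.0]
finger_gap: 1.004
finger_force: 0.0
```

Emit:
{"fn": "drive_tool", "kwargs": {
  "moves": [
    [[0, 0, 0, 0], [0, 0, 0, 0], [0, 0, 0, 0], [0, 0, 0, 0], [0, 0, 0, 0], [0, 0, 0, 0]]
  ],
  "jaw": 0.6,
  "squeeze": 25
}}

```text
t: 10.97
tcp_pos: [0.4879, -0.0144, 0.0069]
tool_rot: [0.002, -0.387, 0.922, -0.001]
ft_force: [0.6, 1.2, 1.8]
finger_gap: 0.522
finger_force: 25.2
```

Emit:
{"fn": "drive_tool", "kwargs": {
  "moves": [
    [[0, 0, 2.5, 0], [0, 0, 2.5, 0], [0, 0, 2.5, 0], [0, 0, 2.5, 0], [0, 0, 0, 0], [0, 0, 0, 0], [0, 0, 0, 0], [0, 0, 0, 0]]
  ]
}}

```text
t: 11.63
tcp_pos: [0.4856, -0.0144, 0.0152]
tool_rot: [-0.001, -0.387, 0.922, 0.0]
ft_force: [-1.2, -0.0, -3.7]
finger_gap: 0.523
finger_force: 26.0
```

```bash
python3 - <<'E'
from h import *
d=cam('wrist');s=arm.get_state();print(s['t'],s['tcp_pos'],s['finger_gap'],s['ft_force'],s['torque'],s['finger_force'])
w=d['color'];e=cam('scene')['color']
a=cv2.resize(w[180:330,160:480],None,fx=2.4,fy=2.4);b=cv2.resize(e[200:260,230:400],(768,271),interpolation=cv2.INTER_CUBIC)[:235]
cv2.imwrite('pics/tC.png',np.vstack([a,b])[:,:,::-1])
B=cv2.imread('pics/tB.png');A=cv2.imread('pics/tA.png');C=cv2.imread('pics/tC.png')
for I in(A,B,C): print(I[190:320:5,180].mean(1).astype(int).tolist())
print(np.abs(A[:360].astype(int)-B[:360]).mean(),np.abs(C[:360].astype(int)-B[:360]).mean())
E
```

```text
11.6833 [ 0.48571265 -0.0143392   0.01524853] 0.5237731363084988 [-0.34814858  0.1575014  -2.96301414] [-0.1110283   0.20660704  0.02926801] 25.98197835031897
[88, 85, 88, 88, 70, 23, 23, 21, 23, 21, 19, 19, 21, 19, 15, 16, 13, 13, 14, 18, 16, 22, 17, 16, 13, 14]
[96, 95, 78, 27, 25, 20, 24, 20, 23, 23, 23, 23, 19, 18, 18, 17, 18, 16, 16, 15, 16, 22, 17, 16, 13, 17]
[85, 85, 76, 28, 20, 24, 23, 21, 21, 23, 22, 22, 16, 18, 13, 20, 16, 14, 16, 14, 15, 23, 17, 14, 14, 16]
10.12216194058642 11.544583092206791
```

The three tug forces are alike, so I'll check the geometry instead. The question is whether the body's front lower edge rose under each hypothesis.

```bash
cat > hyp.py <<'E'
from h import *
import pickle
try: d=pickle.load(open('wc.pkl','rb'))
except Exception:
    d=cam('wrist');pickle.dump(d,open('wc.pkl','wb'))
s=arm.get_state();T=s['tcp_pos'];a=.794;c,sn=np.cos(a),np.sin(a)
print(proj(d,T))
def P(x,y,z,th,ox,oy):  # local about rear-bottom edge (x=.0375,z=0)
    dx=x-.0375;X=.0375+dx*np.cos(th)+z*np.sin(th);Z=-dx*np.sin(th)+z*np.cos(th)
    X+=.06+ox;y+=oy
    return [T[0]+c*X-sn*y,T[1]+sn*X+c*y,Z]
th=.0087/.0975
for tgt,nm in(((380,131),'A'),((380,120),'B')):
  for h,tb in(('caught',th),('loose',0)):
    g=lambda o:(proj(d,P(-.0785,0,.0315,th,*o))[0]-[160,180])*2.4-tgt
    o=least_squares(g,[0,0]).x
    q=[P(-.0375,yy,z,tb,*o) for z in(0,.027) for yy in(-.075,.075)]
    print(nm,h,o.round(4),((proj(d,q)-[160,180])*2.4).round(0).tolist())
E
python3 hyp.py
python3 - <<'E'
import cv2,numpy as np
V=[cv2.cvtColor(cv2.imread(f'pics/t{k}.png'),cv2.COLOR_BGR2GRAY).astype(int)[:360] for k in'ABC']
for v in V:
    # bottom-edge corners: dark start along rows, left of 200 and right of 560
    for col in(130,150,180,580,600,630):
        r=np.where(v[150:300,col]<45)[0];print(col,150+r[0] if len(r) else None,end='; ')
    for row in(215,225,235,245,255):
        L=np.where(v[row,80:220]<45)[0];R=np.where(v[row,560:740]<45)[0];print(row,80+L[0] if len(L) else 0,560+R[-1] if len(R) else 0,end=' | ')
    print('pull top',[int(x) for x in np.abs(np.diff(v[100:150:2,380]))])
E
```

```text
[[318.33308298 246.94452595]]
A caught [-0.0053 -0.0002] [[101.0, 202.0], [657.0, 203.0], [62.0, 270.0], [696.0, 271.0]]
A loose [-0.0053 -0.0002] [[109.0, 189.0], [649.0, 190.0], [71.0, 245.0], [687.0, 245.0]]
B caught [-0.0078 -0.0002] [[99.0, 194.0], [658.0, 195.0], [61.0, 261.0], [697.0, 262.0]]
B loose [-0.0078 -0.0002] [[108.0, 181.0], [650.0, 182.0], [70.0, 236.0], [688.0, 236.0]]
130 212; 150 213; 180 213; 580 266; 600 273; 630 273; 215 80 567 | 225 80 0 | 235 80 0 | 245 80 564 | 255 86 565 | pull top [1, 1, 4, 3, 0, 1, 0, 2, 1, 1, 0, 1, 1, 5, 5, 6, 2, 6, 6, 3, 4, 8, 7, 5]
130 203; 150 203; 180 203; 580 269; 600 272; 630 275; 215 92 0 | 225 86 0 | 235 80 0 | 245 80 567 | 255 80 564 | pull top [3, 3, 0, 2, 1, 0, 2, 3, 6, 5, 1, 6, 9, 4, 4, 5, 5, 5, 4, 1, 7, 5, 3, 5]
130 203; 150 204; 180 204; 580 258; 600 271; 630 273; 215 93 565 | 225 87 0 | 235 82 0 | 245 80 0 | 255 80 575 | pull top [1, 1, 1, 2, 1, 0, 0, 4, 4, 13, 3, 3, 6, 5, 5, 5, 5, 5, 3, 3, 8, 3, 3, 3]
```

Geometry separates them. In A the body's front edge stayed farther from the camera: face height 53 px against 65 px in B and C, which fits the "loose" hypothesis (55 against 68 predicted). Its wrist torque differs too. I'll set C down and re-tug A to confirm.

Emit:
{"fn": "drive_tool", "kwargs": {
  "moves": [
    [[0, 0, -3, 0], [0, 0, -3, 0], [0, 0, -3, 0], [0, 0, -1, 0], [0, 0, 0, 0], [0, 0, 0, 0]]
  ]
}}

```text
t: 12.28
tcp_pos: [0.4867, -0.0148, 0.0061]
tool_rot: [0.0, -0.388, 0.922, -0.0]
ft_force: [-2.0, -3.1, 3.6]
finger_gap: 0.524
finger_force: 27.4
```

Emit:
{"fn": "drive_tool", "kwargs": {
  "moves": [
    [[0, 0, 0, 0], [0, 0, 0, 0], [0, 0, 0, 0], [0, 0, 0, 0], [0, 0, 0, 0], [0, 0, 20, 0], [0, 0, 30, 0], [0, 0, 30, 0]]
  ],
  "jaw": 0
}}

```text
t: 12.95
tcp_pos: [0.4848, -0.014, 0.0853]
tool_rot: [-0.001, -0.387, 0.922, 0.001]
ft_force: [0.3, 0.7, -0.1]
finger_gap: 1.002
finger_force: 0.0
```

Emit:
{"fn": "drive_tool", "kwargs": {
  "moves": [
    [[-14, 31, 0, 0], [-14, 31, 0, 0], [-14, 31, 0, 0], [-14, 31, 0, 0], [-14, 31, 0, 0], [-14, 31, 0, 0], [-14, 31, 0, 0], [-14, 31, 0, 0], [-14, 31, 0, 0], [-14, 30, 0, 0]]
  ]
}}

```text
t: 13.78
tcp_pos: [0.3453, 0.2963, 0.0858]
tool_rot: [0.0, -0.387, 0.922, 0.0]
ft_force: [0.6, 0.3, 0.7]
finger_gap: 1.0
finger_force: 0.0
```

Emit:
{"fn": "drive_tool", "kwargs": {
  "moves": [
    [[0, 0, 0, 0], [0, 0, 0, 0], [0, 0, 0, 0]]
  ]
}}

```text
t: 14.03
tcp_pos: [0.346, 0.2944, 0.0854]
tool_rot: [-0.0, -0.388, 0.922, -0.0]
ft_force: [0.0, -0.4, 0.2]
finger_gap: 1.003
finger_force: 0.0
```

Emit:
{"fn": "drive_tool", "kwargs": {
  "moves": [
    [[0, 0, -20, 0], [0, 0, -30, 0], [0, 0, -30, 0], [0, 0, 0, 0], [0, 0, 0, 0]]
  ]
}}

```text
t: 14.45
tcp_pos: [0.345, 0.2922, 0.0042]
tool_rot: [-0.003, -0.386, 0.922, -0.001]
ft_force: [1.7, 0.6, 0.3]
finger_gap: 1.001
finger_force: 0.0
```

Emit:
{"fn": "drive_tool", "kwargs": {
  "moves": [
    [[0, 0, 0, 0], [0, 0, 0, 0], [0, 0, 0, 0], [0, 0, 0, 0], [0, 0, 0, 0], [0, 0, 0, 0]]
  ],
  "jaw": 0.6,
  "squeeze": 25
}}

```text
t: 14.95
tcp_pos: [0.3478, 0.2956, 0.0074]
tool_rot: [0.002, -0.388, 0.922, 0.0]
ft_force: [-0.5, -1.1, 7.8]
finger_gap: 0.525
finger_force: 24.9
```

```bash
python3 - <<'E'
from h import *
d=cam('wrist');save(d,'a_low.png');save(cam('scene'),'a_lows.png')
E
```

Emit:
{"fn": "drive_tool", "kwargs": {
  "moves": [
    [[0, 0, 2.5, 0], [0, 0, 2.5, 0], [0, 0, 2.5, 0], [0, 0, 2.5, 0], [0, 0, 2.5, 0], [0, 0, 2.5, 0], [0, 0, 0, 0], [0, 0, 0, 0], [0, 0, 0, 0], [0, 0, 0, 0]]
  ]
}}

```text
t: 15.88
tcp_pos: [0.346, 0.2947, 0.0204]
tool_rot: [-0.0, -0.387, 0.922, 0.0]
ft_force: [-0.1, 1.2, -1.5]
finger_gap: 0.523
finger_force: 25.9
```

```bash
python3 - <<'E'
from h import *
F=[]
d=cam('wrist');save(d,'a_hi.png');e=cam('scene');save(e,'a_his.png')
for i in range(4): F.append(arm.get_state()['ft_force']);cam('top')
print(np.mean(F,0),arm.get_state()['tcp_pos'])
lo=cv2.imread('pics/a_low.png')[230:315,160:480];hi=cv2.imread('pics/a_hi.png')[230:315,160:480]
ls=cv2.imread('pics/a_lows.png')[165:225,235:320];hs=cv2.imread('pics/a_his.png')[165:225,235:320]
r=lambda i,f:cv2.resize(i,f,interpolation=cv2.INTER_CUBIC)
g=lambda i:np.clip(i.astype(float)*1.8,0,255).astype(np.uint8)
cv2.imwrite('pics/cmp.png',np.vstack([np.hstack([g(r(ls,(400,283))),g(r(hs,(400,283)))]),r(g(lo),(400*2,212))[:0],np.hstack([g(r(lo,(400,250))),g(r(hi,(400,250)))])]))
E
```

```text
[-0.37111461  1.49973338 -2.32125757] [0.34607373 0.2946327  0.02050941]
```

View pics/cmp.png

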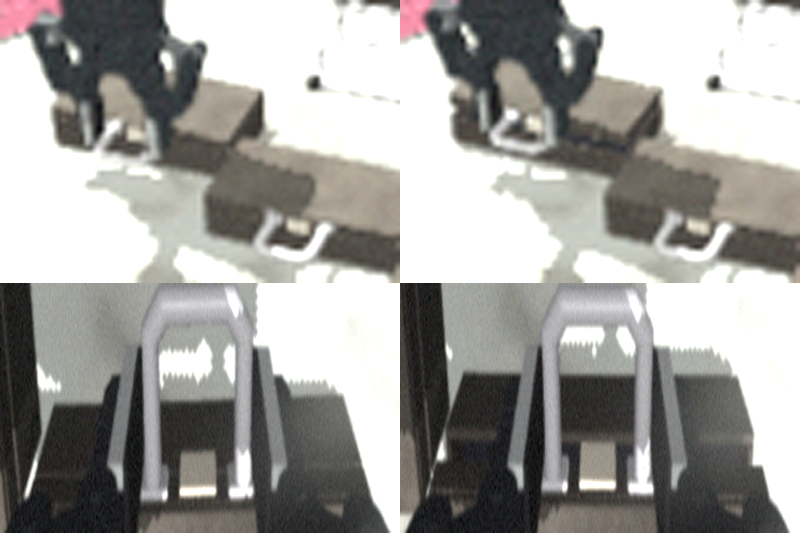

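In the raised picture a dark gap appears under A's lid while the body stays put, so A is the loose case. I'll lower it, release and press it shut.

Emit:
{"fn": "drive_tool", "kwargs": {
  "moves": [
    [[0, 0, -4, 0], [0, 0, -4, 0], [0, 0, -4, 0], [0, 0, -3, 0], [0, 0, 0, 0], [0, 0, 0, 0]]
  ]
}}

```text
t: 16.68
tcp_pos: [0.3459, 0.295, 0.006]
tool_rot: [-0.001, -0.387, 0.922, 0.0]
ft_force: [-6.2, 1.2, 7.0]
finger_gap: 0.526
finger_force: 28.8
```

Emit:
{"fn": "drive_tool", "kwargs": {
  "moves": [
    [[0, 0, 0, 0], [0, 0, 0, 0], [0, 0, 0, 0], [0, 0, 0, 0], [0, 0, 0, 0], [0, 0, 20, 0], [0, 0, 30, 0], [0, 0, 15, 0]]
  ],
  "jaw": 0
}}

```text
t: 17.35
tcp_pos: [0.3473, 0.2952, 0.0725]
tool_rot: [0.001, -0.387, 0.922, 0.0]
ft_force: [1.5, 0.5, -0.4]
finger_gap: 1.008
finger_force: 0.0
```

Emit:
{"fn": "drive_tool", "kwargs": {
  "moves": [
    [[10, 10, 0, 0], [10.5, 10.5, 0, 0], [0, 0, 0, 0], [0, 0, 0, 0], [0, 0, 0, 0], [0, 0, 0, 0], [0, 0, 0, 0], [0, 0, 0, 0], [0, 0, 0, 0]]
  ],
  "jaw": 1
}}

```text
t: 18.1
tcp_pos: [0.3664, 0.3148, 0.0704]
tool_rot: [-0.0, -0.387, 0.922, -0.0]
ft_force: [0.5, -0.3, 0.5]
finger_gap: -0.003
finger_force: 0.0
```

Emit:
{"fn": "drive_tool", "kwargs": {
  "moves": [
    [[0, 0, -12, 0], [0, 0, -12, 0], [0, 0, -4, 0], [0, 0, 0, 0], [0, 0, 0, 0]]
  ]
}}

```text
t: 18.52
tcp_pos: [0.3666, 0.315, 0.0425]
tool_rot: [-0.0, -0.387, 0.922, -0.0]
ft_force: [0.8, 0.8, 0.8]
finger_gap: 0.002
finger_force: 0.0
```

Emit:
{"fn": "drive_tool", "kwargs": {
  "moves": [
    [[0, 0, -1, 0], [0, 0, -1, 0], [0, 0, -1, 0], [0, 0, -0.5, 0], [0, 0, 0, 0], [0, 0, 0, 0]]
  ]
}}

```text
t: 19.02
tcp_pos: [0.3668, 0.3152, 0.0392]
tool_rot: [0.0, -0.387, 0.922, 0.0]
ft_force: [-0.8, -0.0, 0.3]
finger_gap: -0.001
finger_force: 0.0
```

Emit:
{"fn": "drive_tool", "kwargs": {
  "moves": [
    [[0, 0, -0.5, 0], [0, 0, -0.5, 0], [0, 0, 0, 0], [0, 0, 0, 0]]
  ]
}}

```text
t: 19.35
tcp_pos: [0.3667, 0.3151, 0.0381]
tool_rot: [-0.0, -0.387, 0.922, -0.0]
ft_force: [0.0, 0.2, 0.1]
finger_gap: 0.003
finger_force: 0.0
```

Emit:
{"fn": "drive_tool", "kwargs": {
  "moves": [
    [[0, 0, -0.5, 0], [0, 0, -0.5, 0], [0, 0, 0, 0], [0, 0, 0, 0]]
  ]
}}

```text
t: 19.68
tcp_pos: [0.3668, 0.3151, 0.0371]
tool_rot: [-0.0, -0.387, 0.922, -0.0]
ft_force: [-0.7, 0.6, 0.6]
finger_gap: -0.001
finger_force: 0.0
```

Emit:
{"fn": "drive_tool", "kwargs": {
  "moves": [
    [[0, 0, -0.5, 0], [0, 0, -0.5, 0], [0, 0, 0, 0], [0, 0, 0, 0]]
  ]
}}

```text
t: 20.02
tcp_pos: [0.3667, 0.3151, 0.0361]
tool_rot: [-0.0, -0.387, 0.922, -0.0]
ft_force: [-0.7, -0.2, -0.5]
finger_gap: 0.001
finger_force: 0.0
```

Emit:
{"fn": "drive_tool", "kwargs": {
  "moves": [
    [[0, 0, -1, 0], [0, 0, -1, 0], [0, 0, 0, 0], [0, 0, 0, 0]]
  ]
}}

```text
t: 20.35
tcp_pos: [0.3667, 0.315, 0.034]
tool_rot: [-0.0, -0.387, 0.922, -0.0]
ft_force: [-0.1, -0.3, -0.1]
finger_gap: -0.002
finger_force: 0.0
```

```bash
python3 - <<'E'
from h import *
d=cam('wrist');save(d,'pr.png');s=arm.get_state();T=s['tcp_pos'];print(s['ft_force'],T)
a=.79;c,sn=np.cos(a),np.sin(a)
print('tcp',proj(d,T).round(0).tolist())
g=cv2.cvtColor(d['color'],cv2.COLOR_RGB2GRAY).astype(int)
for col in(215,225,235,245,395,405,415,425): print(col,g[215:330:4,col].tolist())
print('pull col318',g[180:330:4,318].tolist())
for C in([.3868,.3352],[.3868,.3384]):
  print(proj(d,[[C[0]+c*x-sn*y,C[1]+sn*x+c*y,z] for x,y,z in[(-.0375,-.065,0),(-.0375,-.065,.039),(-.0375,.065,.039),(-.0785,0,.0315)]]).round(0).tolist())
E
```

```text
[0.11398862 0.51442427 0.37717284] [0.36673492 0.31512677 0.03405224]
tcp [[318.0, 247.0]]
215 [24, 22, 26, 23, 22, 24, 38, 39, 36, 43, 39, 36, 42, 39, 40, 40, 50, 66, 68, 60, 61, 61, 59, 64, 61, 24, 20, 19, 16]
225 [23, 25, 26, 16, 25, 27, 42, 35, 37, 36, 38, 37, 36, 40, 38, 35, 38, 44, 63, 66, 63, 64, 62, 52, 20, 16, 23, 20, 17]
235 [28, 23, 25, 27, 21, 25, 40, 37, 37, 39, 36, 36, 38, 39, 35, 37, 36, 44, 63, 65, 65, 63, 21, 16, 20, 20, 19, 20, 17]
245 [26, 26, 23, 23, 23, 26, 44, 41, 41, 44, 35, 39, 43, 41, 44, 40, 40, 36, 54, 65, 62, 17, 19, 18, 22, 18, 15, 19, 20]
395 [29, 32, 27, 37, 32, 43, 72, 73, 73, 78, 75, 73, 78, 75, 75, 77, 78, 74, 78, 70, 72, 53, 29, 28, 30, 28, 20, 20, 21]
405 [36, 32, 29, 41, 32, 45, 79, 80, 80, 74, 75, 81, 76, 77, 80, 79, 84, 75, 74, 74, 71, 73, 68, 29, 26, 25, 18, 21, 24]
415 [33, 35, 35, 36, 29, 50, 80, 79, 78, 82, 82, 79, 77, 79, 78, 81, 79, 76, 75, 75, 68, 73, 72, 75, 46, 28, 25, 26, 24]
425 [34, 30, 35, 40, 36, 49, 79, 83, 84, 82, 82, 81, 80, 80, 81, 82, 79, 82, 82, 74, 74, 70, 74, 77, 71, 68, 30, 26, 30]
pull col318 [166, 167, 169, 108, 99, 99, 100, 97, 71, 29, 27, 82, 86, 87, 31, 38, 41, 34, 17, 21, 15, 15, 18, 17, 19, 14, 14, 18, 22, 23, 25, 27, 26, 24, 22, 20, 23, 22]
[[224.0, 212.0], [205.0, 236.0], [431.0, 237.0], [319.0, 163.0]]
[[228.0, 215.0], [209.0, 240.0], [435.0, 241.0], [323.0, 167.0]]
```

No contact yet although the fingers are over the lid front, so the real tips sit higher than the nominal TCP. I'll creep on down.

Emit:
{"fn": "drive_tool", "kwargs": {
  "moves": [
    [[0, 0, -1, 0], [0, 0, -1, 0], [0, 0, -1, 0], [0, 0, 0, 0]]
  ]
}}

```text
t: 20.73
tcp_pos: [0.3666, 0.315, 0.0309]
tool_rot: [-0.0, -0.387, 0.922, -0.0]
ft_force: [-1.1, -0.3, -0.3]
finger_gap: 0.001
finger_force: 0.0
```

Emit:
{"fn": "drive_tool", "kwargs": {
  "moves": [
    [[0, 0, -1, 0], [0, 0, -1, 0], [0, 0, 0, 0]]
  ]
}}

```text
t: 20.98
tcp_pos: [0.3666, 0.315, 0.0289]
tool_rot: [-0.0, -0.387, 0.922, -0.0]
ft_force: [0.5, 0.1, -0.8]
finger_gap: -0.001
finger_force: 0.0
```

Emit:
{"fn": "drive_tool", "kwargs": {
  "moves": [
    [[0, 0, -1, 0], [0, 0, -1, 0], [0, 0, -1, 0], [0, 0, 0, 0]]
  ]
}}

```text
t: 21.32
tcp_pos: [0.3666, 0.315, 0.0259]
tool_rot: [-0.0, -0.387, 0.922, -0.0]
ft_force: [-0.6, -0.5, -0.3]
finger_gap: 0.001
finger_force: 0.0
```

Emit:
{"fn": "drive_tool", "kwargs": {
  "moves": [
    [[0, 0, -1, 0], [0, 0, -1, 0], [0, 0, 0, 0]]
  ]
}}

```text
t: 21.57
tcp_pos: [0.3666, 0.315, 0.0239]
tool_rot: [-0.0, -0.387, 0.922, -0.0]
ft_force: [0.1, -0.7, -0.2]
finger_gap: -0.005
finger_force: 0.0
```

```bash
python3 - <<'E'
from h import *
d=cam('wrist');s=arm.get_state();print(s['ft_force'],s['torque'],s['tcp_pos'])
save(d,'pr2.png');e=cam('scene');save(e,'pr2s.png')
a=cv2.cvtColor(cv2.imread('pics/pr.png'),6).astype(int);b=cv2.cvtColor(cv2.imread('pics/pr2.png'),6).astype(int)
for c in(290,300,310,318,326,336,346):print(c,a[228:300:4,c].tolist(),b[228:300:4,c].tolist())
print('tcp in scene',proj(e,s['tcp_pos']),proj(e,s['tcp_pos']+[0,0,.02]))
E
```

```text
[-0.19289395  0.05410053 -0.29786734] [-0.01229962  0.03194659 -0.01285011] [0.36666209 0.31506193 0.0239734 ]
290 [92, 107, 34, 43, 42, 42, 40, 41, 42, 25, 24, 17, 15, 15, 12, 18, 16, 19] [69, 73, 78, 103, 30, 49, 40, 46, 45, 30, 21, 17, 23, 17, 17, 11, 20, 19]
300 [26, 25, 31, 46, 43, 41, 42, 38, 22, 16, 16, 13, 18, 17, 19, 22, 16, 13] [27, 26, 23, 22, 31, 44, 45, 44, 19, 16, 13, 16, 24, 17, 18, 20, 22, 17]
310 [84, 95, 34, 43, 43, 43, 74, 72, 68, 77, 73, 74, 71, 72, 73, 82, 79, 21] [36, 80, 84, 77, 29, 43, 74, 73, 71, 72, 75, 69, 73, 71, 72, 82, 81, 20]
318 [86, 87, 31, 38, 41, 34, 17, 21, 15, 15, 18, 17, 19, 14, 14, 18, 22, 23] [35, 84, 85, 77, 34, 43, 16, 18, 19, 15, 18, 19, 6, 16, 17, 21, 28, 27]
326 [82, 82, 27, 42, 36, 42, 74, 75, 74, 73, 72, 73, 73, 67, 72, 84, 50, 21] [38, 83, 89, 75, 33, 42, 76, 75, 74, 74, 74, 76, 73, 72, 72, 85, 51, 22]
336 [32, 24, 32, 38, 39, 42, 40, 38, 22, 19, 20, 19, 25, 18, 18, 18, 19, 20] [27, 25, 33, 25, 32, 41, 42, 40, 22, 18, 22, 21, 18, 17, 18, 22, 21, 23]
346 [70, 102, 37, 39, 37, 39, 38, 34, 62, 61, 47, 36, 26, 25, 21, 21, 24, 24] [28, 61, 75, 100, 34, 40, 39, 41, 40, 36, 32, 39, 31, 26, 21, 20, 22, 24]
tcp in scene [[265.04646129 192.95975272]] [[264.62821134 188.472857  ]]
```

Emit:
{"fn": "drive_tool", "kwargs": {
  "moves": [
    [[0, 0, -1, 0], [0, 0, -1, 0], [0, 0, 0, 0]]
  ]
}}

```text
t: 21.92
tcp_pos: [0.3667, 0.315, 0.0219]
tool_rot: [-0.0, -0.387, 0.922, -0.0]
ft_force: [0.0, -0.5, 0.4]
finger_gap: 0.004
finger_force: 0.0
```

Emit:
{"fn": "drive_tool", "kwargs": {
  "moves": [
    [[0, 0, -1, 0], [0, 0, -1, 0], [0, 0, 0, 0]]
  ]
}}

```text
t: 22.17
tcp_pos: [0.3666, 0.315, 0.0199]
tool_rot: [-0.0, -0.387, 0.922, -0.0]
ft_force: [0.5, -0.8, 0.1]
finger_gap: 0.001
finger_force: 0.0
```

Emit:
{"fn": "drive_tool", "kwargs": {
  "moves": [
    [[0, 0, -1, 0], [0, 0, -1, 0], [0, 0, 0, 0]]
  ]
}}

```text
t: 22.42
tcp_pos: [0.3668, 0.3152, 0.0184]
tool_rot: [-0.0, -0.387, 0.922, -0.0]
ft_force: [-1.1, -0.6, 3.1]
finger_gap: 0.003
finger_force: 1.4
```

Contact at a reported z of 18.5 mm, so the real tips are about 20 mm shorter than the reported TCP. I'll press now.

Emit:
{"fn": "drive_tool", "kwargs": {
  "moves": [
    [[0, 0, -0.7, 0], [0, 0, -0.7, 0], [0, 0, 0, 0]]
  ]
}}

```text
t: 22.67
tcp_pos: [0.3668, 0.3151, 0.0179]
tool_rot: [-0.0, -0.387, 0.922, -0.0]
ft_force: [-2.9, -3.2, 11.6]
finger_gap: 0.001
finger_force: 5.7
```

Emit:
{"fn": "drive_tool", "kwargs": {
  "moves": [
    [[0, 0, -0.5, 0], [0, 0, 0, 0], [0, 0, 0, 0]]
  ]
}}

```text
t: 22.92
tcp_pos: [0.3668, 0.3151, 0.0177]
tool_rot: [-0.0, -0.387, 0.922, -0.0]
ft_force: [-2.7, -2.7, 13.2]
finger_gap: 0.005
finger_force: 6.8
```

Emit:
{"fn": "drive_tool", "kwargs": {
  "moves": [
    [[0, 0, -0.6, 0], [0, 0, 0, 0], [0, 0, 0, 0]]
  ]
}}

```text
t: 23.17
tcp_pos: [0.3667, 0.3151, 0.0173]
tool_rot: [-0.001, -0.387, 0.922, -0.0]
ft_force: [-4.5, -3.3, 13.9]
finger_gap: -0.003
finger_force: 7.6
```

Emit:
{"fn": "drive_tool", "kwargs": {
  "moves": [
    [[0, 0, -0.6, 0], [0, 0, 0, 0], [0, 0, 0, 0]]
  ]
}}

```text
t: 23.42
tcp_pos: [0.3667, 0.315, 0.0168]
tool_rot: [-0.001, -0.387, 0.922, -0.0]
ft_force: [-4.4, -4.0, 16.1]
finger_gap: 0.007
finger_force: 8.0
```

Emit:
{"fn": "drive_tool", "kwargs": {
  "moves": [
    [[0, 0, -0.6, 0], [0, 0, 0, 0], [0, 0, 0, 0]]
  ]
}}

```text
t: 23.67
tcp_pos: [0.3666, 0.3149, 0.016]
tool_rot: [-0.001, -0.388, 0.922, -0.0]
ft_force: [-3.7, -2.8, 15.2]
finger_gap: 0.001
finger_force: 7.5
```

Emit:
{"fn": "drive_tool", "kwargs": {
  "moves": [
    [[0, 0, -0.5, 0], [0, 0, 0, 0], [0, 0, 0, 0]]
  ]
}}

```text
t: 23.92
tcp_pos: [0.3666, 0.3149, 0.0158]
tool_rot: [-0.001, -0.388, 0.922, -0.0]
ft_force: [-4.8, -4.6, 18.8]
finger_gap: 0.003
finger_force: 9.1
```

Emit:
{"fn": "drive_tool", "kwargs": {
  "moves": [
    [[0, 0, -0.5, 0], [0, 0, 0, 0], [0, 0, 0, 0], [0, 0, 10, 0], [0, 0, 25, 0], [0, 0, 25, 0], [0, 0, 0, 0]]
  ]
}}

```text
t: 24.5
tcp_pos: [0.3702, 0.3177, 0.0778]
tool_rot: [0.005, -0.387, 0.922, 0.001]
ft_force: [1.1, 1.1, 0.8]
finger_gap: 0.002
finger_force: 0.0
```

Emit:
{"fn": "drive_tool", "kwargs": {
  "moves": [
    [[-10, -10, 0, 0], [-11.5, -11.5, 0, 0], [0, 0, 0, 0], [0, 0, 0, 0], [0, 0, 0, 0], [0, 0, 0, 0], [0, 0, 0, 0], [0, 0, 0, 0]]
  ],
  "jaw": 0
}}

```text
t: 25.17
tcp_pos: [0.3458, 0.2941, 0.0734]
tool_rot: [0.0, -0.387, 0.922, 0.0]
ft_force: [0.2, 0.1, 0.1]
finger_gap: 0.999
finger_force: 0.0
```

Emit:
{"fn": "drive_tool", "kwargs": {
  "moves": [
    [[0, 0, -25, 0], [0, 0, -25, 0], [0, 0, -20, 0], [0, 0, -8, 0], [0, 0, 0, 0], [0, 0, 0, 0]]
  ]
}}

```text
t: 25.67
tcp_pos: [0.3454, 0.2937, -0.0046]
tool_rot: [-0.0, -0.387, 0.922, -0.0]
ft_force: [-0.1, 0.8, 0.4]
finger_gap: 0.996
finger_force: 0.0
```

Emit:
{"fn": "drive_tool", "kwargs": {
  "moves": [
    [[-2, -2, -3, 0], [0, 0, 0, 0], [0, 0, 0, 0]]
  ]
}}

```text
t: 25.92
tcp_pos: [0.3438, 0.292, -0.0068]
tool_rot: [0.001, -0.387, 0.922, 0.0]
ft_force: [0.3, 1.0, -0.6]
finger_gap: 1.002
finger_force: 0.0
```

Emit:
{"fn": "drive_tool", "kwargs": {
  "moves": [
    [[0, 0, 0, 0], [0, 0, 0, 0], [0, 0, 0, 0], [0, 0, 0, 0], [0, 0, 0, 0], [0, 0, 0, 0]]
  ],
  "jaw": 0.6,
  "squeeze": 30
}}

```text
t: 26.42
tcp_pos: [0.3435, 0.2918, -0.0074]
tool_rot: [0.0, -0.388, 0.922, 0.0]
ft_force: [-0.5, 0.7, 2.0]
finger_gap: 0.525
finger_force: 30.5
```

```bash
python3 - <<'E'
from h import *
save(cam('wrist'),'b_low.png');save(cam('scene'),'b_lows.png')
E
```

Emit:
{"fn": "drive_tool", "kwargs": {
  "moves": [
    [[0, 0, 2.5, 0], [0, 0, 2.5, 0], [0, 0, 2.5, 0], [0, 0, 2.5, 0], [0, 0, 2.5, 0], [0, 0, 2.5, 0], [0, 0, 0, 0], [0, 0, 0, 0], [0, 0, 0, 0], [0, 0, 0, 0]]
  ]
}}

```text
t: 27.35
tcp_pos: [0.3431, 0.2915, 0.0073]
tool_rot: [-0.0, -0.387, 0.922, -0.0]
ft_force: [1.1, -0.2, -4.2]
finger_gap: 0.528
finger_force: 31.3
```

```bash
python3 - <<'E'
from h import *
save(cam('wrist'),'b_hi.png');save(cam('scene'),'b_his.png')
s=arm.get_state();print(s['t'],s['tcp_pos'],s['ft_force'])
for n in('a_low','a_hi','b_low','b_hi'):
    g=cv2.cvtColor(cv2.imread(f'pics/{n}.png'),6).astype(int)
    b=cv2.cvtColor(cv2.imread(f'pics/{n}s.png'),6).astype(int)
    print(n,[ [int(g[r,c-2:c+3].mean()) for r in range(250,310,3)] for c in(195,446)]); 
    print('   scene cols',[[int(b[r,c]) for r in range(182,206)] for c in(275,282)])
E
```

```text
27.45 [0.34312588 0.29153874 0.00727289] [-0.77427494 -0.11566627 -3.46032425]
a_low [[90, 90, 92, 101, 144, 143, 91, 91, 91, 83, 71, 49, 28, 20, 21, 29, 18, 16, 15, 14], [143, 143, 146, 146, 147, 150, 149, 148, 148, 150, 149, 135, 101, 62, 52, 42, 39, 36, 34, 30]]
   scene cols [[28, 26, 29, 29, 39, 64, 86, 92, 93, 96, 80, 50, 40, 45, 44, 44, 42, 44, 47, 81, 110, 104, 102, 103], [109, 93, 94, 92, 89, 87, 87, 88, 86, 87, 88, 89, 80, 50, 44, 40, 42, 47, 55, 55, 57, 60, 60, 61]]
a_hi [[51, 52, 32, 29, 19, 19, 18, 16, 19, 27, 45, 78, 99, 100, 21, 22, 21, 34, 15, 14], [145, 146, 147, 148, 151, 154, 151, 150, 149, 151, 150, 151, 152, 153, 79, 42, 39, 35, 32, 30]]
   scene cols [[46, 66, 85, 89, 89, 90, 90, 93, 80, 50, 45, 43, 37, 36, 40, 41, 38, 43, 42, 69, 100, 106, 102, 103], [94, 94, 91, 88, 85, 85, 86, 85, 84, 86, 81, 63, 49, 43, 28, 39, 46, 49, 55, 55, 59, 58, 59, 61]]
b_low [[89, 88, 88, 85, 86, 86, 86, 87, 89, 133, 153, 118, 86, 72, 29, 19, 19, 17, 14, 15], [149, 149, 144, 140, 134, 134, 136, 137, 138, 140, 141, 144, 145, 143, 118, 77, 48, 36, 33, 32]]
   scene cols [[34, 31, 28, 30, 29, 28, 30, 30, 57, 78, 87, 74, 51, 44, 46, 43, 44, 42, 41, 67, 98, 105, 102, 103], [138, 95, 94, 92, 91, 86, 85, 89, 89, 89, 87, 88, 85, 68, 51, 45, 39, 48, 54, 54, 58, 61, 61, 61]]
b_hi [[88, 89, 89, 90, 116, 158, 134, 91, 89, 89, 87, 82, 52, 25, 18, 19, 21, 18, 13, 11], [142, 139, 139, 140, 140, 140, 145, 146, 147, 148, 147, 148, 146, 134, 100, 60, 42, 37, 33, 32]]
   scene cols [[25, 27, 34, 42, 51, 73, 86, 90, 79, 50, 43, 45, 43, 46, 43, 43, 41, 70, 103, 108, 108, 104, 101, 104], [93, 91, 88, 87, 85, 87, 86, 86, 88, 88, 77, 46, 44, 42, 40, 44, 44, 52, 57, 57, 57, 60, 59, 58]]
```

After the press the body's front edge rises with the lid: the bench line moved 2 px in the scene view, where it didn't move before, and there is no gap. The catch holds. Now I'll tip the case about its rear edge along an arc.

Emit:
{"fn": "drive_tool", "kwargs": {
  "moves": [
    [[2.5, 2.5, 6.4, 0], [2.8, 2.8, 6.2, 0], [3.0, 3.0, 5.7, 0], [3.4, 3.4, 5.6, 0], [3.7, 3.7, 5.2, 0], [3.8, 3.8, 4.7, 0], [4.2, 4.2, 4.4, 0], [4.3, 4.3, 3.9, 0], [4.5, 4.5, 3.5, 0], [4.7, 4.7, 3.1, 0]]
  ]
}}

```text
t: 28.28
tcp_pos: [0.3806, 0.329, 0.0564]
tool_rot: [0.0, -0.387, 0.922, -0.0]
ft_force: [0.5, -1.0, -4.2]
finger_gap: 0.528
finger_force: 31.6
```

Emit:
{"fn": "drive_tool", "kwargs": {
  "moves": [
    [[4.9, 4.9, 2.5, 0], [4.9, 4.9, 2.1, 0], [5.0, 5.0, 1.6, 0], [5.2, 5.2, 1.1, 0], [5.0, 5.0, 0.5, 0], [5.2, 5.2, 0.1, 0], [0, 0, 0, 0]]
  ]
}}

```text
t: 28.87
tcp_pos: [0.4121, 0.3602, 0.0643]
tool_rot: [0.001, -0.387, 0.922, 0.0]
ft_force: [0.1, 0.1, -3.0]
finger_gap: 0.529
finger_force: 31.6
```

```bash
python3 - <<'E'
from h import *
d=cam('scene');save(d,'tip1.png');save(cam('wrist'),'tip1w.png');save(cam('top'),'tip1t.png')
s=arm.get_state();print(s['t'],s['tcp_pos'],s['ft_force'],s['torque'],s['finger_gap'])
E
```

```text
29.0167 [0.40986482 0.35836346 0.0635883 ] [-0.29549235 -0.09093408 -4.02753311] [-0.13823303  0.17894004 -0.00129956] 0.5277987181302143
```

Emit:
{"fn": "drive_tool", "kwargs": {
  "moves": [
    [[5.2, 5.2, -0.5, 0], [5, 5, -1, 0], [5.1, 5.1, -1.5, 0], [4.9, 4.9, -2, 0], [0, 0, 0, 0], [0, 0, 0, 0], [0, 0, 0, 0]]
  ]
}}

```text
t: 29.6
tcp_pos: [0.4302, 0.3787, 0.0587]
tool_rot: [-0.001, -0.387, 0.922, -0.0]
ft_force: [0.4, -0.6, -3.4]
finger_gap: 0.533
finger_force: 31.6
```

```bash
python3 - <<'E'
from h import *
s=arm.get_state();print(s['t'],s['tcp_pos'],s['ft_force'],s['torque'],s['finger_gap'])
d=cam('scene');save(d,'tip2.png');w=cam('wrist');save(w,'tip2w.png')
g=cv2.cvtColor(w['color'],7).astype(int)
for r in range(180,300,8): print(r,g[r,150:490:10].tolist())
E
```

```text
29.6 [0.43022457 0.37870707 0.05867893] [ 0.44380617 -0.60131011 -3.44414216] [-0.12595434  0.15964125  0.00094193] 0.5328212947279034
180 [72, 70, 72, 71, 72, 70, 69, 70, 69, 70, 74, 69, 74, 86, 83, 89, 104, 89, 90, 154, 156, 154, 155, 153, 148, 147, 128, 130, 147, 148, 152, 151, 149, 155]
188 [72, 69, 68, 71, 72, 68, 69, 70, 72, 73, 75, 72, 71, 81, 89, 88, 88, 89, 89, 149, 154, 157, 151, 153, 152, 148, 141, 129, 137, 148, 149, 149, 155, 151]
196 [68, 76, 70, 74, 68, 73, 68, 73, 73, 72, 70, 74, 81, 81, 88, 85, 89, 90, 89, 154, 151, 152, 155, 153, 153, 150, 144, 134, 127, 134, 147, 148, 150, 151]
204 [70, 74, 70, 73, 70, 71, 70, 71, 72, 71, 71, 76, 83, 83, 85, 90, 87, 87, 88, 151, 152, 152, 154, 154, 153, 152, 147, 148, 141, 124, 132, 142, 149, 146]
212 [74, 71, 70, 72, 75, 68, 70, 69, 70, 73, 68, 74, 86, 86, 88, 109, 89, 92, 88, 151, 153, 153, 155, 152, 155, 152, 152, 149, 146, 136, 125, 137, 146, 147]
220 [144, 133, 127, 117, 119, 70, 71, 72, 71, 72, 70, 81, 102, 151, 152, 149, 93, 155, 153, 152, 153, 152, 152, 152, 156, 152, 149, 151, 150, 147, 139, 126, 137, 147]
228 [156, 142, 1
[... 669 characters left out ...]
81, 111, 111, 112, 108, 110, 109, 93, 61, 69, 77, 149, 143, 145, 148, 147, 147, 147, 146, 142, 139]
268 [151, 155, 160, 161, 163, 84, 24, 75, 82, 84, 18, 67, 80, 93, 78, 84, 88, 86, 88, 80, 86, 91, 41, 68, 38, 144, 144, 145, 144, 144, 148, 144, 143, 147]
276 [169, 169, 167, 164, 164, 27, 28, 27, 19, 21, 32, 65, 67, 82, 20, 23, 26, 24, 26, 30, 37, 89, 34, 71, 41, 50, 52, 55, 59, 67, 145, 146, 145, 144]
284 [101, 98, 98, 109, 80, 27, 19, 26, 27, 14, 66, 33, 43, 89, 26, 22, 29, 24, 28, 26, 46, 82, 31, 71, 37, 46, 48, 51, 52, 49, 142, 146, 149, 148]
292 [173, 162, 165, 164, 26, 18, 26, 24, 22, 16, 89, 16, 18, 85, 24, 25, 26, 29, 28, 35, 61, 82, 32, 89, 50, 42, 43, 47, 45, 46, 137, 148, 147, 141]
```

The scale says the case is still mostly hanging. I'll estimate its tilt by fitting the box silhouette in the scene camera.

```bash
cat > sil.py <<'E'
from h import *
import sys
def box(T,phi,a,dz=.0389,ox=0):
    # case points given pull at TCP + dz; local coords rel. pull
    c,sn=np.cos(a),np.sin(a);P=[]
    for x in(-.0375,.0375):
        for y in(-.075,.075):
            for z in(0,.039):
                dx,dz_=x+.06,z-.0315
                X=dx*np.cos(phi)+dz_*np.sin(phi)+ox;Z=-dx*np.sin(phi)+dz_*np.cos(phi)
                P.append([T[0]+c*X-sn*y,T[1]+sn*X+c*y,T[2]+dz+Z])
    return np.array(P)
def score(d,P):
    g=cv2.cvtColor(d['color'],7);hull=cv2.convexHull(proj(d,P).astype(np.float32)).astype(int)
    m=np.zeros(g.shape,np.uint8);cv2.fillConvexPoly(m,hull,1)
    ring=cv2.dilate(m,np.ones((7,7)))-m
    lim=int(hull[:,0,1].min()+12);ring[:lim]=0;m[:lim]=0
    dark=g<85
    return dark[m>0].mean()-dark[ring>0].mean()
if __name__=='__main__':
    s=arm.get_state();d=cam('scene');T=s['tcp_pos']
    r=[]
    for ph in range(40,116,5):
        for ox in(-.008,-.004,0,.004,.008):
            P=box(T,np.radians(ph),.785,ox=ox);r.append((score(d,P),ph,ox,P[:,2].min()))
    r.sort(reverse=True)
    for q in r[:10]:print(np.round(q,3))
E
python3 sil.py
```

```text
[1.49e-01 4.00e+01 8.00e-03 1.10e-02]
[1.47e-01 4.00e+01 4.00e-03 1.10e-02]
[9.5e-02 4.5e+01 8.0e-03 6.0e-03]
[5.8e-02 4.0e+01 0.0e+00 1.1e-02]
[ 5.7e-02  4.0e+01 -4.0e-03  1.1e-02]
[3.0e-02 4.5e+01 4.0e-03 6.0e-03]
[2.3e-02 4.5e+01 0.0e+00 6.0e-03]
[2.1e-02 5.0e+01 4.0e-03 3.0e-03]
[1.2e-02 5.0e+01 8.0e-03 3.0e-03]
[ 8.0e-03  5.5e+01  8.0e-03 -0.0e+00]
```

```bash
python3 - <<'E'
from sil import *
s=arm.get_state();T=s['tcp_pos'];d=cam('wrist');e=cam('scene')
n=[(x,y,z) for x in'FR' for y in'rl' for z in'bt']
for ph in(45,55,65,75,85,90):
    P=box(T,np.radians(ph),.785);q=proj(d,P).round(0).astype(int);u=proj(e,P).round(0).astype(int)
    print(ph,{''.join(k):(v.tolist(),w.tolist()) for k,v,w in zip(n,q,u) if k[0]=='F' or k[2]=='b'})
g=cv2.cvtColor(e['color'],7)
print('scene cols 244..320 step 3')
for r in range(150,216,3):print(r,' '.join('%3d'%v for v in g[r,244:322:3]))
E
```

```text
45 {'Frb': ([192, 236], [293, 177]), 'Frt': ([179, 305], [295, 167]), 'Flb': ([445, 239], [256, 169]), 'Flt': ([457, 307], [259, 160]), 'Rrb': ([225, 267], [298, 181]), 'Rlb': ([410, 269], [263, 174])}
55 {'Frb': ([189, 227], [292, 177]), 'Frt': ([181, 297], [295, 168]), 'Flb': ([448, 230], [255, 170]), 'Flt': ([455, 300], [259, 161]), 'Rrb': ([226, 245], [297, 185]), 'Rlb': ([410, 247], [262, 177])}
65 {'Frb': ([186, 219], [291, 178]), 'Frt': ([183, 290], [295, 169]), 'Flb': ([452, 222], [254, 170]), 'Flt': ([453, 292], [258, 162]), 'Rrb': ([225, 223], [295, 188]), 'Rlb': ([411, 225], [260, 181])}
75 {'Frb': ([182, 212], [291, 178]), 'Frt': ([184, 282], [294, 170]), 'Flb': ([456, 215], [254, 170]), 'Flt': ([452, 284], [258, 163]), 'Rrb': ([223, 202], [293, 191]), 'Rlb': ([413, 204], [258, 183])}
85 {'Frb': ([177, 207], [290, 177]), 'Frt': ([184, 274], [294, 171]), 'Flb': ([461, 210], [253, 169]), 'Flt': ([452, 277], [258, 164]), 'Rrb': ([220, 181], [291, 193]), 'Rlb': ([417, 183], [256, 185])}
90 {'Frb': ([174, 205], [290, 177]), 'Frt': ([184, 271], [294, 171]), 'Flb': ([464, 208], 
[... 1814 characters left out ...]
 109  87  89  91  95  98  95  97  94  94 103 108 143
198 159 168 170 171 170 169 167 163 155 165 169 171 170 108  93  91  90  90  87  85  68  75  96  95  98 154
201 168 168 169 169 170 169 169 169 164 151 162 169 164  55  55  57  95  89  83  84  55  79  94  91  93 106
204 170 169 171 170 168 169 169 170 169 160 152 163  62  57  58  57  57  56  57  59  60  84  91  92  91  92
207 162 161 162 160 163 163 162 163 164 162 164 167  47  50  56  53  51  53  53  53  56  56  88  89  86  87
210 166 166 163 164 165 163 162 160 160 161 169 112  39  46  45  42 104  58  56  59  59  89  94  88  86  88
213 169 169 169 170 170 169 170 170 170 169 125 112  43  42  41  39 105  44 116  57 121  42  69  77  86  87
```

Emit:
{"fn": "drive_tool", "kwargs": {
  "moves": [
    [[0, 0, 5, 0], [0, 0, 5, 0], [0, 0, 0, 0], [0, 0, 0, 0]]
  ],
  "squeeze": 20
}}

```text
t: 30.18
tcp_pos: [0.4313, 0.3795, 0.07]
tool_rot: [0.001, -0.387, 0.922, 0.0]
ft_force: [-0.2, 0.3, -4.2]
finger_gap: 0.524
finger_force: 31.6
```

```bash
cat > sc.py <<'E'
from sil import *
s=arm.get_state();T=s['tcp_pos'];e=cam('scene');w=cam('wrist');print(s['t'],T,s['ft_force'],s['torque'],s['finger_gap'])
import pickle;pickle.dump((T,e,w),open('sc.pkl','wb'))
for ph in(-5,5,15,25,35,80):
    P=box(T,np.radians(ph),.785);print(ph,'wr',proj(w,P).round(0).astype(int)[[0,1,2,3]].tolist(),'sc rb',proj(e,P).round(0).astype(int)[[0,1,4,5]].tolist(),'l',proj(e,P).round(0).astype(int)[[2,6]].tolist())
g=cv2.cvtColor(e['color'],7)
for r in range(145,216,3):print(r,' '.join('%3d'%v for v in g[r,244:322:3]))
E
python3 sc.py
```

```text
30.1833 [0.43127151 0.37946438 0.069997  ] [-0.16846938  0.33793302 -4.20116755] [-0.11159254  0.13297419  0.03735507] 0.5240307709992718
-5 wr [[193, 291], [162, 334], [443, 293], [474, 336]] sc rb [[296, 168], [295, 159], [303, 157], [303, 148]] l [[260, 161], [268, 150]]
5 wr [[194, 279], [166, 330], [442, 282], [470, 332]] sc rb [[295, 170], [295, 160], [303, 161], [303, 152]] l [[259, 162], [268, 155]]
15 wr [[194, 268], [170, 325], [441, 270], [466, 327]] sc rb [[295, 171], [295, 161], [302, 166], [303, 156]] l [[258, 164], [267, 159]]
25 wr [[194, 257], [173, 319], [442, 260], [462, 322]] sc rb [[294, 172], [295, 162], [301, 170], [302, 160]] l [[258, 165], [266, 163]]
35 wr [[193, 247], [176, 313], [443, 249], [459, 315]] sc rb [[293, 173], [295, 163], [300, 175], [302, 165]] l [[257, 166], [265, 168]]
80 wr [[179, 211], [184, 279], [459, 213], [452, 282]] sc rb [[290, 175], [294, 168], [292, 189], [296, 182]] l [[253, 167], [257, 182]]
145 163 153 159 168 116  32  32  99  27  31  34  31  28 167  43  31 103 167  81 156 169 128 128 153 163 140
148 163 152 163 169 171  33  32  
[... 1750 characters left out ...]
 133  88  85  91  94  95  91  95  94  94  97 107 107
199 165 167 169 170 170 170 167 166 157 158 167 169 169  81  93  94  95  91  80  83  62  55  95  95  94 104
202 169 170 169 169 169 170 169 170 166 152 161 167 138  55  58  60  78  90  89  86  57  57  93  93  91  99
205 169 167 170 168 167 168 169 167 167 162 155 163  57  60  58  54  58  55  55  58  59  73  91  90  90  86
208 158 157 158 154 159 155 156 158 157 159 166 169  45  41  47  49  56  53  55  53  56  54  90  89  83  89
211 168 167 167 168 167 166 168 166 164 166 167 111  44  43  46  47 116  65  76  55  58  84  90  87  87  88
214 169 169 169 170 171 169 170 170 170 170 125 112  56  43  43  60  75  43  81  56  95  45  38  47  71  75
```

The case is being carried almost level (about 9°) by pad friction. I'll ease the grip so it swings.

Emit:
{"fn": "drive_tool", "kwargs": {
  "moves": [
    [[0, 0, 5, 0], [0, 0, 5, 0], [0, 0, 0, 0], [0, 0, 0, 0], [0, 0, 0, 0]]
  ],
  "jaw": 0.58,
  "squeeze": 20
}}

```text
t: 30.7
tcp_pos: [0.4307, 0.379, 0.0792]
tool_rot: [0.0, -0.387, 0.922, 0.0]
ft_force: [0.3, 0.1, -3.7]
finger_gap: 0.524
finger_force: 31.7
```

```bash
python3 sc.py | head -7
```

```text
30.7 [0.43066122 0.37900069 0.07921056] [ 0.30440201  0.13496375 -3.6921912 ] [-0.15786584  0.14809365 -0.02983461] 0.5241282227862318
-5 wr [[193, 291], [162, 333], [443, 293], [474, 335]] sc rb [[296, 166], [295, 157], [303, 155], [302, 146]] l [[259, 159], [268, 148]]
5 wr [[194, 279], [166, 329], [442, 281], [470, 332]] sc rb [[295, 167], [295, 158], [302, 159], [303, 150]] l [[259, 160], [267, 153]]
15 wr [[195, 268], [170, 324], [441, 270], [466, 327]] sc rb [[294, 169], [295, 159], [302, 164], [302, 154]] l [[258, 162], [267, 157]]
25 wr [[194, 257], [173, 319], [442, 259], [462, 321]] sc rb [[294, 170], [295, 160], [301, 168], [302, 158]] l [[257, 163], [266, 161]]
35 wr [[193, 246], [176, 312], [443, 249], [459, 315]] sc rb [[293, 171], [295, 161], [300, 173], [301, 163]] l [[257, 164], [265, 166]]
80 wr [[179, 210], [184, 279], [459, 213], [452, 281]] sc rb [[290, 173], [294, 166], [292, 187], [296, 181]] l [[253, 165], [256, 180]]
```

The gripper self-locks and won't relax. I'll set the case back down near its old spot, shifted 15 mm away from its neighbour, then regrip only the bow's outer ends so it can pivot.

Emit:
{"fn": "drive_tool", "kwargs": {
  "moves": [
    [[-14, -11, 0, 0], [-14, -11, 0, 0], [-14, -11, 0, 0], [-14, -11, 0, 0], [-14, -11, 0, 0], [-14, -11, 0, 0], [-14, -10, 0, 0], [0, 0, 0, 0], [0, 0, 0, 0]]
  ]
}}

```text
t: 31.55
tcp_pos: [0.3318, 0.3024, 0.0788]
tool_rot: [-0.0, -0.387, 0.922, -0.0]
ft_force: [0.7, -0.2, -4.0]
finger_gap: 0.525
finger_force: 31.9
```

Emit:
{"fn": "drive_tool", "kwargs": {
  "moves": [
    [[0, 0, -15, 0], [0, 0, -15, 0], [0, 0, -15, 0], [0, 0, -12, 0], [0, 0, -10, 0], [0, 0, -8, 0], [0, 0, -6, 0], [0, 0, -4, 0], [0, 0, 0, 0], [0, 0, 0, 0]]
  ]
}}

```text
t: 32.38
tcp_pos: [0.3329, 0.3032, -0.0058]
tool_rot: [0.0, -0.387, 0.922, 0.0]
ft_force: [-1.4, -2.5, 0.2]
finger_gap: 0.528
finger_force: 32.4
```

Emit:
{"fn": "drive_tool", "kwargs": {
  "moves": [
    [[0, 0, -1.5, 0], [0, 0, 0, 0], [0, 0, 0, 0]]
  ]
}}

```text
t: 32.63
tcp_pos: [0.3331, 0.3033, -0.0069]
tool_rot: [0.001, -0.387, 0.922, 0.0]
ft_force: [-1.9, -2.8, 3.5]
finger_gap: 0.529
finger_force: 32.5
```

Emit:
{"fn": "drive_tool", "kwargs": {
  "moves": [
    [[0, 0, 0, 0], [0, 0, 0, 0], [0, 0, 0, 0], [0, 0, 0, 0], [0, 0, 0, 0], [-5, -5, 0, 0], [-5.5, -5.5, 0, 0], [0, 0, 0, 0], [0, 0, 0, 0]]
  ],
  "jaw": 0
}}

```text
t: 33.38
tcp_pos: [0.3211, 0.2916, -0.0077]
tool_rot: [-0.001, -0.387, 0.922, -0.0]
ft_force: [1.1, -0.1, 0.1]
finger_gap: 1.0
finger_force: 0.0
```

Emit:
{"fn": "drive_tool", "kwargs": {
  "moves": [
    [[0, 0, 0, 0], [0, 0, 0, 0], [0, 0, 0, 0], [0, 0, 0, 0], [0, 0, 0, 0], [0, 0, 0, 0]]
  ],
  "jaw": 0.55,
  "squeeze": 20
}}

```text
t: 33.88
tcp_pos: [0.3225, 0.2927, -0.0073]
tool_rot: [0.0, -0.387, 0.922, 0.0]
ft_force: [-0.0, -0.7, 0.3]
finger_gap: 0.528
finger_force: 20.6
```

Emit:
{"fn": "drive_tool", "kwargs": {
  "moves": [
    [[2.9, 2.9, 11.3, 0], [3.5, 3.5, 10.3, 0], [4.3, 4.3, 9.8, 0], [5, 5, 9, 0], [0, 0, 0, 0], [0, 0, 0, 0]]
  ]
}}

```text
t: 34.38
tcp_pos: [0.3384, 0.3087, 0.0331]
tool_rot: [0.001, -0.387, 0.922, 0.0]
ft_force: [-0.5, 0.1, -2.6]
finger_gap: 0.525
finger_force: 22.7
```

```bash
cat > sc2.py <<'E'
from sil import *
s=arm.get_state();T=s['tcp_pos'];w=cam('wrist');e=cam('scene');print(s['t'],T,s['ft_force'],s['torque'],s['finger_gap'],s['finger_force'])
OX=.012 # pull point lies this far behind the grip along the bow
for ph in(0,10,20,30,40,50,60,70,80,90):
    p=np.radians(ph);P=box(T,p,.785,ox=OX*np.cos(p),dz=.0389-OX*np.sin(p));print(ph,'wr F rb rt lb lt',proj(w,P).round(0).astype(int)[[0,1,2,3]].tolist(),'sc R rb',proj(e,P).round(0).astype(int)[[0,4,5,6]].tolist(),'zmin',P[:,2].min().round(3))
g=cv2.cvtColor(w['color'],7)
for c in(210,225,415,430):print(c,'rows196..',g[196:330:4,c].tolist())
for r in(250,262,274,286,298):print(r,'cols160..',g[r,156:240:4].tolist(),'400..',g[r,400:484:4].tolist())
save(w,'x.png');save(e,'xs.png')
E
python3 sc2.py
```

```text
34.3833 [0.3384335  0.30865433 0.03314827] [-0.53601458  0.12266715 -2.62401471] [-0.04853528 -0.03753808 -0.05454247] 0.5246078863030403 22.7290078997612
0 wr F rb rt lb lt [[196, 301], [168, 349], [439, 303], [467, 352]] sc R rb [[281, 191], [289, 180], [289, 171], [253, 173]] zmin 0.041
10 wr F rb rt lb lt [[198, 287], [174, 342], [437, 289], [462, 344]] sc R rb [[280, 193], [288, 185], [289, 176], [253, 178]] zmin 0.022
20 wr F rb rt lb lt [[199, 274], [178, 333], [436, 276], [457, 335]] sc R rb [[280, 195], [288, 190], [289, 180], [252, 183]] zmin 0.005
30 wr F rb rt lb lt [[200, 261], [182, 323], [436, 263], [453, 325]] sc R rb [[279, 197], [286, 196], [288, 185], [251, 188]] zmin -0.01
40 wr F rb rt lb lt [[199, 249], [186, 313], [437, 251], [449, 315]] sc R rb [[278, 199], [285, 200], [287, 190], [249, 192]] zmin -0.022
50 wr F rb rt lb lt [[198, 237], [189, 302], [439, 239], [447, 304]] sc R rb [[277, 200], [283, 205], [286, 195], [247, 197]] zmin -0.032
60 wr F rb rt lb lt [[196, 225], [191, 291], [441, 228], [445, 294]] sc R rb [[276, 201], [281, 209], [285, 200], [245, 20
[... 1438 characters left out ...]
 143, 146, 140, 146, 143, 146, 145, 140, 137, 139, 142, 145, 145]
274 cols160.. [57, 31, 23, 41, 128, 153, 151, 153, 152, 147, 86, 81, 62, 65, 65, 67, 66, 72, 67, 73, 70] 400.. [80, 79, 111, 119, 117, 119, 116, 118, 118, 146, 147, 144, 143, 147, 144, 144, 147, 146, 147, 145, 141]
286 cols160.. [66, 55, 121, 119, 129, 129, 135, 138, 145, 146, 123, 30, 34, 31, 30, 30, 31, 30, 32, 33, 24] 400.. [51, 51, 56, 55, 54, 57, 60, 59, 55, 59, 146, 146, 151, 148, 148, 147, 149, 151, 151, 151, 150]
298 cols160.. [120, 122, 124, 125, 126, 125, 123, 121, 121, 105, 33, 32, 29, 31, 32, 30, 32, 24, 11, 15, 13] 400.. [33, 35, 35, 44, 42, 44, 45, 45, 43, 46, 46, 148, 148, 147, 152, 154, 150, 153, 149, 150, 151]
```

The tilt is now about 20° with the rear edge on the bench, so the case is pivoting. I'll continue the arc.

Emit:
{"fn": "drive_tool", "kwargs": {
  "moves": [
    [[5.7, 5.7, 8.3, 0], [6.2, 6.2, 7.3, 0], [6.8, 6.8, 6.4, 0], [7.1, 7.1, 5.4, 0], [0, 0, 0, 0]]
  ]
}}

```text
t: 34.9
tcp_pos: [0.3676, 0.3374, 0.0627]
tool_rot: [0.004, -0.388, 0.922, 0.001]
ft_force: [1.1, 1.4, -3.9]
finger_gap: 0.521
finger_force: 28.0
```

```bash
python3 sc2.py
```

```text
34.9 [0.36763029 0.33735525 0.06267986] [ 1.08661524  1.36069499 -3.89585059] [ 0.01961355 -0.05418806 -0.03239056] 0.5209180652166634 28.00056405365467
0 wr F rb rt lb lt [[196, 301], [168, 350], [439, 303], [467, 352]] sc R rb [[285, 178], [293, 168], [293, 159], [257, 161]] zmin 0.07
10 wr F rb rt lb lt [[198, 287], [174, 342], [437, 289], [461, 344]] sc R rb [[285, 180], [292, 173], [293, 164], [257, 166]] zmin 0.052
20 wr F rb rt lb lt [[199, 274], [179, 333], [436, 276], [457, 335]] sc R rb [[284, 182], [292, 178], [293, 168], [256, 171]] zmin 0.035
30 wr F rb rt lb lt [[200, 261], [183, 323], [436, 263], [453, 325]] sc R rb [[283, 184], [290, 183], [292, 173], [255, 176]] zmin 0.02
40 wr F rb rt lb lt [[199, 248], [186, 313], [437, 251], [449, 315]] sc R rb [[282, 186], [289, 188], [291, 178], [253, 181]] zmin 0.007
50 wr F rb rt lb lt [[198, 237], [189, 302], [439, 239], [447, 304]] sc R rb [[281, 187], [287, 193], [290, 183], [252, 185]] zmin -0.003
60 wr F rb rt lb lt [[196, 225], [191, 291], [441, 228], [445, 294]] sc R rb [[280, 188], [285, 197], [289, 188], [250, 189]] z
[... 1403 characters left out ...]
 66, 65, 69, 70, 115, 152, 153, 154, 154, 155, 155, 155, 154, 158, 155]
274 cols160.. [136, 137, 132, 129, 131, 134, 133, 130, 128, 126, 47, 31, 33, 30, 36, 32, 33, 28, 30, 31, 26] 400.. [56, 56, 60, 60, 65, 63, 66, 66, 71, 72, 74, 148, 152, 154, 152, 154, 154, 155, 156, 157, 157]
286 cols160.. [135, 130, 129, 129, 131, 133, 127, 131, 132, 128, 79, 37, 30, 31, 29, 30, 28, 26, 24, 27, 18] 400.. [43, 53, 47, 61, 55, 57, 51, 55, 59, 68, 116, 146, 149, 158, 156, 153, 152, 153, 153, 157, 156]
298 cols160.. [154, 145, 149, 149, 143, 137, 126, 130, 122, 47, 43, 45, 43, 46, 44, 46, 44, 32, 20, 18, 13] 400.. [30, 31, 35, 46, 52, 51, 54, 50, 55, 51, 55, 62, 145, 149, 149, 148, 150, 154, 153, 154, 157]
```

Emit:
{"fn": "drive_tool", "kwargs": {
  "moves": [
    [[7.5, 7.5, 4.3, 0], [7.8, 7.8, 3.2, 0], [8, 8, 2, 0], [8.1, 8.1, 0.8, 0], [0, 0, 0, 0], [0, 0, 0, 0]]
  ]
}}

```text
t: 35.5
tcp_pos: [0.3954, 0.3656, 0.071]
tool_rot: [0.0, -0.387, 0.922, 0.0]
ft_force: [-0.8, -0.6, 5.1]
finger_gap: 0.525
finger_force: 34.8
```

```bash
python3 sc2.py | grep -v '^[0-9][0-9][0-9] cols'
```

```text
35.5 [0.39544633 0.3655791  0.07098227] [-0.75471193 -0.62623195  5.12233333] [-0.02965323  0.08946216 -0.04013316] 0.5254540279565392 34.8403662443161
0 wr F rb rt lb lt [[196, 301], [168, 349], [439, 303], [467, 352]] sc R rb [[289, 171], [297, 161], [297, 152], [262, 154]] zmin 0.078
10 wr F rb rt lb lt [[198, 287], [174, 342], [437, 289], [462, 344]] sc R rb [[289, 173], [296, 166], [297, 157], [261, 159]] zmin 0.06
20 wr F rb rt lb lt [[199, 274], [178, 333], [436, 276], [457, 335]] sc R rb [[288, 175], [295, 171], [296, 161], [260, 164]] zmin 0.043
30 wr F rb rt lb lt [[200, 261], [182, 323], [436, 263], [453, 325]] sc R rb [[287, 177], [294, 176], [296, 166], [259, 169]] zmin 0.028
40 wr F rb rt lb lt [[199, 249], [186, 313], [437, 251], [449, 315]] sc R rb [[286, 178], [293, 181], [295, 171], [258, 174]] zmin 0.015
50 wr F rb rt lb lt [[198, 237], [189, 302], [439, 239], [447, 304]] sc R rb [[286, 179], [291, 185], [294, 176], [256, 178]] zmin 0.006
60 wr F rb rt lb lt [[196, 225], [191, 291], [441, 228], [445, 294]] sc R rb [[285, 180], [289, 189], [293, 180], [254, 182]] zm
[... 352 characters left out ...]
]] sc R rb [[282, 181], [283, 198], [287, 192], [247, 190]] zmin 0.0
210 rows196.. [74, 75, 73, 73, 74, 78, 76, 28, 35, 36, 32, 36, 34, 35, 35, 37, 39, 34, 31, 34, 34, 34, 30, 51, 77, 152, 149, 139, 40, 15, 10, 19, 15, 20]
225 rows196.. [84, 77, 77, 73, 75, 81, 68, 27, 35, 35, 31, 34, 35, 31, 36, 34, 34, 37, 39, 33, 33, 35, 29, 46, 157, 140, 22, 14, 21, 17, 16, 13, 20, 20]
415 rows196.. [161, 160, 161, 161, 160, 159, 142, 43, 62, 56, 54, 59, 56, 59, 61, 60, 66, 63, 47, 63, 62, 63, 55, 78, 147, 150, 153, 118, 27, 22, 19, 22, 28, 31]
430 rows196.. [158, 161, 163, 160, 161, 166, 158, 51, 61, 55, 60, 59, 65, 66, 68, 64, 67, 65, 57, 65, 68, 67, 56, 88, 152, 154, 155, 152, 122, 24, 28, 25, 27, 24]
```

The tilt is now about 63°, lightly pressed onto the bench. I'll carry it over to upright.

Emit:
{"fn": "drive_tool", "kwargs": {
  "moves": [
    [[4.6, 4.6, 2.5, 0], [4.6, 4.6, 0.6, 0], [4.6, 4.6, 0, 0], [4.6, 4.6, -0.5, 0], [4.6, 4.6, -1, 0], [4.6, 4.6, -1.5, 0], [0, 0, 0, 0], [0, 0, 0, 0]]
  ]
}}

```text
t: 36.27
tcp_pos: [0.4231, 0.3935, 0.0713]
tool_rot: [0.0, -0.388, 0.922, 0.0]
ft_force: [-1.5, -1.5, 2.9]
finger_gap: 0.523
finger_force: 35.1
```

```bash
python3 sc2.py | grep -v '^[0-9][0-9][0-9] cols'
```

```text
36.2667 [0.42308106 0.39349133 0.0712629 ] [-1.50937189 -1.54563074  2.92779012] [-0.23108571  0.29230172 -0.01492842] 0.5234484123313212 35.111343786120415
0 wr F rb rt lb lt [[196, 301], [168, 349], [439, 303], [467, 352]] sc R rb [[293, 166], [301, 156], [300, 147], [266, 150]] zmin 0.079
10 wr F rb rt lb lt [[198, 287], [174, 342], [437, 289], [462, 344]] sc R rb [[293, 168], [300, 161], [300, 152], [266, 154]] zmin 0.06
20 wr F rb rt lb lt [[199, 274], [178, 333], [436, 276], [457, 335]] sc R rb [[292, 169], [299, 166], [300, 156], [265, 159]] zmin 0.043
30 wr F rb rt lb lt [[200, 261], [182, 323], [436, 263], [453, 325]] sc R rb [[291, 171], [298, 171], [300, 161], [264, 164]] zmin 0.028
40 wr F rb rt lb lt [[199, 249], [186, 313], [437, 251], [449, 315]] sc R rb [[290, 173], [297, 176], [299, 166], [262, 168]] zmin 0.016
50 wr F rb rt lb lt [[198, 237], [189, 302], [439, 239], [447, 304]] sc R rb [[290, 174], [295, 180], [298, 171], [260, 173]] zmin 0.006
60 wr F rb rt lb lt [[196, 225], [191, 291], [441, 228], [445, 293]] sc R rb [[289, 175], [293, 184], [296, 175], [258, 176
[... 359 characters left out ...]
c R rb [[286, 175], [287, 192], [291, 186], [252, 184]] zmin 0.001
210 rows196.. [73, 76, 72, 77, 76, 65, 26, 31, 39, 37, 32, 34, 37, 35, 34, 37, 37, 33, 31, 36, 38, 31, 35, 135, 128, 102, 116, 140, 52, 21, 15, 16, 15, 20]
225 rows196.. [73, 76, 78, 75, 72, 23, 17, 33, 33, 35, 37, 32, 31, 32, 36, 36, 32, 37, 32, 37, 34, 33, 35, 161, 159, 137, 22, 23, 22, 18, 13, 18, 18, 18]
415 rows196.. [141, 149, 152, 156, 155, 30, 34, 55, 58, 60, 58, 55, 57, 57, 60, 61, 59, 56, 60, 62, 63, 60, 62, 145, 146, 147, 149, 113, 28, 27, 24, 22, 21, 29]
430 rows196.. [134, 133, 134, 139, 149, 142, 34, 60, 60, 58, 58, 59, 60, 63, 65, 63, 66, 59, 65, 66, 66, 59, 70, 148, 150, 151, 150, 150, 113, 27, 25, 23, 29, 27]
```

It's dragging rather than rotating (about 65°, friction-locked). I'll back off and drag again with more downward press, so bench friction turns it upright.

Emit:
{"fn": "drive_tool", "kwargs": {
  "moves": [
    [[0, 0, 8, 0], [-8.5, -8.5, 0, 0], [-8.5, -8.5, 0, 0], [-8.5, -8.5, 0, 0], [-8.5, -8.5, 0, 0], [-8.5, -8.5, 0, 0], [0, 0, 0, 0], [0, 0, -6, 0], [0, 0, -3, 0], [0, 0, 0, 0]]
  ]
}}

```text
t: 37.2
tcp_pos: [0.3825, 0.3525, 0.0713]
tool_rot: [0.002, -0.387, 0.922, 0.001]
ft_force: [-0.3, -0.8, 2.3]
finger_gap: 0.528
finger_force: 35.1
```

Emit:
{"fn": "drive_tool", "kwargs": {
  "moves": [
    [[0, 0, -1, 0], [3, 3, -0.5, 0], [3, 3, 0, 0], [3, 3, 0, 0], [3, 3, 0, 0]]
  ]
}}

```text
t: 37.62
tcp_pos: [0.3941, 0.3644, 0.07]
tool_rot: [0.002, -0.387, 0.922, 0.001]
ft_force: [-2.1, 0.1, 5.0]
finger_gap: 0.526
finger_force: 36.0
```

Emit:
{"fn": "drive_tool", "kwargs": {
  "moves": [
    [[3, 3, -0.8, 0], [3, 3, -0.3, 0], [3, 3, 0, 0], [3, 3, 0, 0], [3, 3, 0, 0], [3, 3, 0, 0]]
  ]
}}

```text
t: 38.12
tcp_pos: [0.4096, 0.3799, 0.0664]
tool_rot: [-0.001, -0.388, 0.922, -0.0]
ft_force: [-2.0, -1.2, 1.6]
finger_gap: 0.526
finger_force: 35.8
```

```bash
python3 sc2.py | egrep -v '^[0-9][0-9][0-9] cols|^[0-4]0|^0'
```

```text
38.1167 [0.40955422 0.37994768 0.06638179] [-1.96884731 -1.24477977  1.59824855] [-0.37790111  0.61315847 -0.07131506] 0.5262286361306179 35.78756667673588
50 wr F rb rt lb lt [[198, 237], [188, 302], [439, 239], [447, 304]] sc R rb [[288, 178], [293, 184], [296, 174], [258, 176]] zmin 0.001
60 wr F rb rt lb lt [[196, 225], [190, 291], [441, 228], [445, 294]] sc R rb [[287, 178], [291, 187], [295, 179], [256, 180]] zmin -0.005
70 wr F rb rt lb lt [[192, 215], [192, 281], [445, 217], [444, 283]] sc R rb [[286, 179], [289, 191], [293, 183], [254, 183]] zmin -0.008
80 wr F rb rt lb lt [[188, 206], [192, 270], [449, 208], [444, 272]] sc R rb [[285, 179], [287, 194], [291, 187], [252, 186]] zmin -0.008
90 wr F rb rt lb lt [[183, 198], [192, 260], [454, 200], [444, 262]] sc R rb [[284, 179], [285, 196], [289, 190], [249, 188]] zmin -0.004
210 rows196.. [24, 27, 24, 34, 36, 35, 36, 37, 37, 35, 36, 36, 37, 27, 38, 40, 40, 37, 109, 169, 170, 175, 171, 174, 173, 172, 176, 171, 51, 18, 21, 15, 15, 22]
225 rows196.. [24, 25, 27, 37, 35, 38, 37, 35, 31, 35, 33, 38, 35, 82, 34, 32, 36, 34, 97, 166, 166, 172, 171, 170, 169, 150, 25, 20, 21, 19, 22, 23, 24, 24]
415 rows196.. [36, 28, 38, 76, 67, 62, 63, 61, 61, 61, 62, 64, 63, 39, 66, 69, 69, 64, 113, 160, 156, 158, 161, 161, 162, 164, 166, 126, 33, 34, 33, 24, 26, 36]
430 rows196.. [31, 27, 38, 74, 65, 65, 62, 64, 66, 65, 64, 64, 70, 41, 70, 69, 74, 72, 120, 157, 158, 160, 161, 164, 165, 164, 168, 168, 130, 28, 30, 28, 29, 33]
```

The tilt is now about 83° (front edges at rows 206 and 268). A touch more, then release so it settles on its hinged edge.

Emit:
{"fn": "drive_tool", "kwargs": {
  "moves": [
    [[3, 3, 0, 0], [3, 3, 0, 0], [1, 1, 0, 0], [0, 0, 0.5, 0], [0, 0, 0, 0]]
  ]
}}

```text
t: 38.63
tcp_pos: [0.4173, 0.3875, 0.0674]
tool_rot: [0.0, -0.387, 0.922, -0.0]
ft_force: [0.0, -0.3, -3.0]
finger_gap: 0.522
finger_force: 35.4
```

```bash
python3 sc2.py | egrep -v '^[0-9][0-9][0-9] cols|^[0-6]0|^0'
```

```text
38.6333 [0.41726927 0.38746854 0.06738595] [ 0.02958179 -0.30136912 -3.00125859] [-0.10397514  0.13087018  0.00418474] 0.5216351140238561 35.36503627896309
70 wr F rb rt lb lt [[192, 215], [192, 281], [445, 217], [444, 283]] sc R rb [[287, 177], [290, 189], [294, 181], [255, 182]] zmin -0.007
80 wr F rb rt lb lt [[188, 206], [192, 270], [449, 208], [444, 272]] sc R rb [[286, 177], [288, 192], [292, 185], [253, 184]] zmin -0.007
90 wr F rb rt lb lt [[183, 198], [192, 260], [454, 200], [444, 262]] sc R rb [[286, 177], [286, 194], [290, 188], [251, 186]] zmin -0.003
210 rows196.. [26, 21, 28, 36, 38, 34, 39, 31, 39, 39, 39, 38, 40, 34, 40, 40, 40, 41, 40, 170, 169, 170, 171, 174, 173, 159, 146, 123, 46, 19, 20, 21, 22, 21]
225 rows196.. [29, 27, 24, 38, 34, 37, 37, 36, 33, 36, 35, 35, 36, 56, 34, 35, 34, 32, 44, 172, 167, 169, 169, 169, 170, 148, 25, 17, 25, 21, 21, 21, 16, 20]
415 rows196.. [33, 31, 33, 70, 60, 63, 64, 62, 64, 60, 61, 61, 64, 45, 61, 66, 67, 65, 80, 156, 158, 156, 155, 157, 161, 162, 160, 128, 34, 33, 30, 29, 31, 30]
430 rows196.. [32, 32, 38, 74, 61, 63, 63, 65, 62, 65, 62, 61, 68, 43, 65, 72, 74, 72, 88, 158, 157, 160, 158, 157, 162, 160, 164, 164, 126, 29, 29, 31, 29, 32]
```

Emit:
{"fn": "drive_tool", "kwargs": {
  "moves": [
    [[0, 0, -1, 0], [0, 0, 0, 0]]
  ]
}}

```text
t: 38.9
tcp_pos: [0.4176, 0.3878, 0.0669]
tool_rot: [0.001, -0.387, 0.922, 0.0]
ft_force: [-0.2, -0.1, -1.3]
finger_gap: 0.522
finger_force: 35.5
```

Emit:
{"fn": "drive_tool", "kwargs": {
  "moves": [
    [[0, 0, 0, 0], [0, 0, 0, 0], [0, 0, 0, 0], [0, 0, 0, 0], [0, 0, 0, 0], [0, 0, 0, 0]]
  ],
  "jaw": 0
}}

```text
t: 39.4
tcp_pos: [0.4172, 0.3875, 0.0668]
tool_rot: [0.0, -0.387, 0.922, 0.0]
ft_force: [0.3, -0.0, -0.1]
finger_gap: 0.999
finger_force: 0.0
```

```bash
python3 sc2.py | egrep -v '^[0-9][0-9][0-9] cols|^[0-6]0|^0'
```

```text
39.4 [0.41718478 0.38754499 0.06676318] [ 0.280548   -0.01469757 -0.05547264] [ 0.03863729 -0.00055772  0.05084037] 0.9993145787834931 0.0
70 wr F rb rt lb lt [[192, 215], [192, 281], [445, 217], [444, 283]] sc R rb [[287, 177], [290, 189], [294, 181], [255, 182]] zmin -0.008
80 wr F rb rt lb lt [[188, 206], [192, 270], [449, 208], [444, 272]] sc R rb [[286, 178], [288, 192], [292, 185], [253, 184]] zmin -0.008
90 wr F rb rt lb lt [[183, 198], [192, 260], [454, 200], [444, 262]] sc R rb [[286, 177], [286, 194], [290, 188], [251, 186]] zmin -0.004
210 rows196.. [26, 25, 21, 24, 35, 37, 37, 37, 35, 33, 37, 31, 38, 35, 32, 32, 37, 39, 66, 75, 74, 75, 73, 33, 23, 18, 20, 18, 22, 19, 20, 19, 18, 17]
225 rows196.. [24, 24, 25, 27, 35, 33, 34, 31, 38, 35, 37, 32, 36, 32, 34, 32, 36, 16, 21, 15, 18, 20, 16, 18, 16, 20, 15, 15, 20, 22, 91, 157, 167, 165]
415 rows196.. [33, 29, 30, 32, 70, 59, 61, 61, 60, 61, 56, 60, 61, 60, 46, 66, 65, 79, 70, 46, 49, 50, 53, 52, 46, 46, 41, 39, 38, 29, 31, 31, 34, 76]
430 rows196.. [33, 33, 30, 28, 68, 64, 59, 58, 61, 62, 63, 64, 59, 62, 49, 66, 68, 71, 66, 96, 71, 81, 80, 82, 80, 66, 34, 29, 32, 23, 23, 30, 35, 36]
```

The case is standing on its hinged edge. I'll rise, turn a quarter and take metric pictures to locate the case and bay.

Emit:
{"fn": "drive_tool", "kwargs": {
  "moves": [
    [[0, 0, 30, 0], [0, 0, 40, 0], [0, 0, 40, -0.12], [5, -5, 30, -0.12], [5, -5, 20, -0.12], [5, -5, 10, -0.12], [5, -5, 0, -0.12], [5, -5, 0, -0.12], [5, -5, 0, -0.12], [0, -5, 0, -0.12]]
  ]
}}

```text
t: 40.33
tcp_pos: [0.4479, 0.3521, 0.2368]
tool_rot: [0.0, 0.085, 0.996, 0.0]
ft_force: [0.8, 0.1, 0.0]
finger_gap: 1.001
finger_force: 0.0
```

Emit:
{"fn": "drive_tool", "kwargs": {
  "moves": [
    [[0, 0, 0, -0.12], [0, 0, 0, -0.12], [0, 0, 0, -0.12], [0, 0, 0, -0.12], [0, 0, 0, -0.12], [0, 0, 0, 0], [0, 0, 0, 0]]
  ]
}}

```text
t: 40.92
tcp_pos: [0.447, 0.3524, 0.2365]
tool_rot: [-0.0, 0.372, 0.928, -0.0]
ft_force: [0.4, -1.0, 0.1]
finger_gap: 1.001
finger_force: 0.0
```

```bash
cat > loc.py <<'E'
from h import *
import pickle
s=arm.get_state();w=cam('wrist');tp=cam('top');sc=cam('scene');pickle.dump((s,w,tp,sc),open('loc.pkl','wb'));print(s['t'],s['tcp_pos'],s['tool_rot'],s['joint_positions'])
save(w,'lw.png');save(tp,'lt.png');save(sc,'ls.png')
def bx(x,y,a,z0,z1,hx,hy):
    c,sn=np.cos(a),np.sin(a);return np.array([[x+c*i*hx-sn*j*hy,y+sn*i*hx+c*j*hy,z] for i in(-1,1) for j in(-1,1) for z in(z0,z1)])
for nm,P in(('A',bx(.43,.40,.785,0,.075,.0195,.075)),('fix',bx(.65,.415,.85,.0055,.0805,.0195,.075)),('bay',bx(.587,.341,.85,.0055,.036,.0245,.055))):
    for n,d in(('w',w),('t',tp),('s',sc)):
        q=proj(d,P);print(nm,n,q.min(0).round(),q.max(0).round())
E
python3 loc.py
```

```text
40.9167 [0.44701619 0.35237671 0.23653607] [-4.24114891e-05  3.71556311e-01  9.28410417e-01 -5.08978279e-05] [ 5.91052807e-01  1.78161286e-01  1.74184869e+00  1.34655770e-05
  1.22171457e+00 -2.18378569e-01]
A w [319.  58.] [363. 203.]
A t [228. 189.] [271. 231.]
A s [252. 160.] [293. 189.]
fix w [429. 185.] [496. 314.]
fix t [226. 124.] [266. 169.]
fix s [304. 146.] [342. 172.]
bay w [362. 202.] [404. 285.]
bay t [252. 148.] [285. 183.]
bay s [301. 168.] [332. 185.]
```

```bash
python3 - <<'E'
from h import *
import pickle
s,w,tp,sc=pickle.load(open('loc.pkl','rb'))
g=cv2.cvtColor(w['color'],7).astype(int)
for r in range(40,330,6): print('%3d '%r+''.join('#' if v<45 else '+' if v<75 else ':' if v<105 else '-' if v<135 else ' ' if v<200 else 'W' for v in g[r,280:520:2]))
E
```

```text
40                    - -------------- -  -                            --:::-- ---------------------                       
 46                  - ----------- -   -                        -          -- -----------------------                       
 52                    ---------- -                                     -- -----------------------------  -- -              
 58         --:::::::::::::::----   - -                                 -------------------------------------               
 64         -+++++++++++++#++++#:-                                         --------------------------------  --       -     
 70         -+++++++++++++#++++#:                      -                 ---------------------------------             -----
 76       - -+++++++++++++#++++#:                         -               -----------------------------------          -----
 82      - -:+++++++++++++++++++:                                       -----------------------------------   -     --------
 88      ---:+++++++++++++#+++++-                                         - -------------------------
[... 4323 characters left out ...]
         - ------++############+++++++#######+++++++++##++++-:-::-----:----
304 :::::::::+::-                                     -   -   -----###############++++++#######++++#+#+#++++:--:-:---:---::-
310 ::::::----- -    -                           -    -      -  - --+#############+::::::+#######+++++#+++++:::-:--::-:-:-:-
316 -  -                     -                                     --+############+:::###############+:::::::::::::::-::----
322 - --- -   - - -                                          -   -  --:#################################+::::::::::::+######
328   --   -   -   -    ----:----                        -   -    -----:########################################++++########
```

```bash
python3 - <<'E'
from h import *
import pickle
s,w,tp,sc=pickle.load(open('loc.pkl','rb'))
print('cam',-w['R'].T@w['t'])
g=cv2.cvtColor(w['color'],7).astype(np.uint8)
def bx(x,y,a,z0,z1,hx,hy):
    c,sn=np.cos(a),np.sin(a);return np.array([[x+c*i*hx-sn*j*hy,y+sn*i*hx+c*j*hy,z] for i in(-1,1) for j in(-1,1) for z in(z0,z1)])
m=((g<80)).astype(np.uint8);roi=np.zeros_like(m);roi[45:212,288:348]=1
m=cv2.morphologyEx(m,cv2.MORPH_CLOSE,np.ones((3,3)))
m[105:165,296:338]=1  # pull lies within
m[105:165,336:]=0
def iou(p):
    h=cv2.convexHull((proj(w,bx(*p,0,.075,.0195,.075))*16).astype(np.float32)).astype(np.int32)
    q=np.zeros_like(m);cv2.fillConvexPoly(q,h,1,shift=4);a=m*roi>0;b=q*roi>0
    return (a&b).sum()/(a|b).sum()
from scipy.optimize import differential_evolution as DE
r=DE(lambda p:-iou(p),[(.38,.48),(.35,.45),(.6,1.0)],seed=1,maxiter=60,tol=1e-5);print('A',r.x.round(4),np.degrees(r.x[2]),-r.fun)
# metric location of the stand's features on planes
rows=[222,240,258]
for z in(.003,.036):
    for c in(353,357,367,402,413):
        P=pt(w,[(c,r) for r in rows],z);print(z,c,P[:,:2].round(4).tolist())
print('feet z.003',pt(w,[(355,205),(355,275)],.003).round(4).tolist())
print('hoop2 ends z.036',pt(w,[(372,208),(372,279)],.036).round(4).tolist())
print('fix top corners',pt(w,[(472,205),(504,205),(458,314)],.0805).round(4).tolist())
print('fix front edge',pt(w,[(470,226),(468,244),(464,262),(462,280)],.0805).round(4).tolist(),'rear',pt(w,[(504,208),(502,226),(500,238)],.0805).round(4).tolist())
for rr in(222,240,258): print(rr,g[rr,344:450].tolist())
E
```

```text
cam [0.38607854 0.41048486 0.39904357]
A [0.413  0.3815 0.8012] 45.90661940693192 0.9600070472163496
0.003 353 [[0.542, 0.3309], [0.5631, 0.3123], [0.5853, 0.2929]]
0.003 357 [[0.5459, 0.335], [0.5671, 0.3165], [0.5893, 0.2971]]
0.003 367 [[0.5557, 0.3452], [0.5771, 0.3269], [0.5996, 0.3078]]
0.003 402 [[0.59, 0.3811], [0.6123, 0.3636], [0.6356, 0.3453]]
0.003 413 [[0.6008, 0.3925], [0.6234, 0.3752], [0.647, 0.3571]]
0.036 353 [[0.529, 0.3375], [0.5484, 0.3205], [0.5687, 0.3027]]
0.036 357 [[0.5326, 0.3413], [0.552, 0.3243], [0.5724, 0.3066]]
0.036 367 [[0.5415, 0.3506], [0.5612, 0.3339], [0.5818, 0.3164]]
0.036 402 [[0.573, 0.3836], [0.5934, 0.3675], [0.6148, 0.3507]]
0.036 413 [[0.583, 0.394], [0.6036, 0.3781], [0.6252, 0.3615]]
feet z.003 [[0.5248, 0.3498, 0.003], [0.6092, 0.2758, 0.003]]
hoop2 ends z.036 [[0.5313, 0.3678, 0.036], [0.6119, 0.2999, 0.036]]
fix top corners [[0.5889, 0.4574, 0.0805], [0.6147, 0.4844, 0.0805], [0.7032, 0.3597, 0.0805]]
fix front edge [[0.6089, 0.4411, 0.0805], [0.6268, 0.4262, 0.0805], [0.6437, 0.409, 0.0805], [0.6634, 0.3928, 0.0805]] rear [[0.6178, 
[... 915 characters left out ...]
23, 132, 141, 141, 146, 150, 152, 153, 153, 154, 152, 152, 152, 150, 152, 151, 153, 153, 152, 149, 140, 107, 91, 95, 98, 91, 89, 87, 88, 77, 53, 53, 90, 121, 135, 112, 64, 35, 34]
258 [138, 141, 139, 135, 141, 137, 141, 140, 132, 119, 116, 135, 149, 142, 133, 147, 151, 150, 149, 138, 120, 98, 102, 121, 138, 134, 118, 132, 148, 142, 144, 148, 152, 152, 154, 155, 156, 153, 152, 149, 154, 154, 154, 154, 155, 153, 153, 154, 153, 152, 151, 151, 151, 152, 150, 152, 140, 121, 105, 117, 141, 148, 149, 152, 145, 127, 118, 134, 142, 137, 140, 149, 149, 150, 145, 150, 147, 148, 145, 151, 148, 148, 146, 147, 147, 134, 106, 92, 107, 117, 101, 92, 90, 93, 84, 67, 64, 87, 117, 125, 107, 65, 47, 45, 43, 45]
```

The quarter-turn picture gives these positions:
- Case A stands at (0.413, 0.3815), 45.9°.
- The bay is at about (0.5946, 0.348), 48.8°, from the feet, hoop lines and fixed-case edges.

Next I'll grip the standing case across its thickness.

Emit:
{"fn": "drive_tool", "kwargs": {
  "moves": [
    [[-17, 14.5, 0, 0], [-17, 14.5, 0, 0], [0, 0, -30, 0], [0, 0, -35, 0], [0, 0, -35, 0], [0, 0, -30, 0], [0, 0, -25, 0], [0, 0, -15, 0], [0, 0, 0, 0], [0, 0, 0, 0]]
  ]
}}

```text
t: 41.9
tcp_pos: [0.4124, 0.381, 0.0658]
tool_rot: [-0.001, 0.373, 0.928, -0.001]
ft_force: [0.7, 0.2, -0.1]
finger_gap: 1.003
finger_force: 0.0
```

Emit:
{"fn": "drive_tool", "kwargs": {
  "moves": [
    [[0, 0, -15, 0], [0, 0, -12, 0], [0, 0, -5, 0], [0, 0, -3, 0], [0, 0, 0, 0], [0, 0, 0, 0]]
  ]
}}

```text
t: 42.4
tcp_pos: [0.4134, 0.3817, 0.0321]
tool_rot: [0.0, 0.373, 0.928, 0.0]
ft_force: [0.2, -0.1, -0.1]
finger_gap: 0.999
finger_force: 0.0
```

Emit:
{"fn": "drive_tool", "kwargs": {
  "moves": [
    [[0, 0, 0, 0], [0, 0, 0, 0], [0, 0, 0, 0], [0, 0, 0, 0], [0, 0, 0, 0], [0, 0, 0, 0]]
  ],
  "jaw": 0.7,
  "squeeze": 40
}}

```text
t: 42.9
tcp_pos: [0.4137, 0.3819, 0.0326]
tool_rot: [0.0, 0.373, 0.928, 0.001]
ft_force: [-1.0, -0.3, 5.8]
finger_gap: 0.408
finger_force: 39.9
```

Emit:
{"fn": "drive_tool", "kwargs": {
  "moves": [
    [[0, 0, 5, 0], [0, 0, 10, 0], [0, 0, 15, 0], [0, 0, 15, 0], [0, 0, 15, 0], [0, 0, 5, 0], [0, 0, 0, 0], [0, 0, 0, 0]]
  ]
}}

```text
t: 43.57
tcp_pos: [0.4127, 0.3811, 0.0963]
tool_rot: [-0.0, 0.373, 0.928, -0.0]
ft_force: [-0.0, 0.9, -3.8]
finger_gap: 0.404
finger_force: 40.9
```

```bash
python3 - <<'E'
from h import *
s=arm.get_state();w=cam('wrist');e=cam('scene');save(w,'gl.png');save(e,'gs.png');print(s['t'],s['tcp_pos'],s['ft_force'],s['torque'],s['finger_gap'])
g=cv2.cvtColor(e['color'],7).astype(int)
for r in range(110,215,4): print('%3d '%r+''.join('#' if v<45 else '+' if v<75 else ':' if v<105 else '-' if v<135 else ' ' if v<200 else 'W' for v in g[r,230:345]))
E
```

```text
43.5667 [0.4126613  0.38112522 0.09629276] [-0.00489297  0.86835176 -3.80310346] [-0.02110901  0.03736717 -0.00172395] 0.4042578580241972
110                          :+++++++++++++++++#+-                                                --:::+:::::::::::::::
114                          ---:-----------:::+++                     :++++:                         -------::::::::::
118                         -+#+:::--------:::+###+                   -::::--                                -:::::::::
122                          -#####################                    ::::::                                   --:::::
126                           +####################-                    ------                                      ---
130                     WWWWWWW :##################+                  -------                                          
134                               -################:                     -                                             
138                              -::++#############                                                                    
14
[... 1562 characters left out ...]
                                              ---------::::::::::::::::::::::---                                   
198                                             ---------:::::::::::::::::::++++++::::::::::                           
202                                                   -::::::::::::::::::::+++++::::::::::::::::::--                   
206                                                 -+++++++++++++::::::++++++::::::::::::::::::::+#                   
210                                                -:+####+#+#+##:-::++++++++++:::::::::::::::::+##+                   
214                                            -----::+++###++#+--:+##++:::+--:++#######+++:::+##+::::--
```

Lifted upright with weight 3.8 N. I'll carry it over the bay.

Emit:
{"fn": "drive_tool", "kwargs": {
  "moves": [
    [[18, -3, 0, 0.01], [26, -5, 0, 0.01], [30, -5, 0, 0.01], [30, -6, 0, 0.01], [30, -5, 0, 0.01], [26, -5, 0, 0], [14, -3, 0, 0], [8, -1, 0, 0], [0, 0, 0, 0], [0, 0, 0, 0]]
  ]
}}

```text
t: 44.5
tcp_pos: [0.5936, 0.3481, 0.0951]
tool_rot: [-0.001, 0.35, 0.937, -0.001]
ft_force: [-1.6, 0.4, -3.6]
finger_gap: 0.402
finger_force: 41.0
```

Emit:
{"fn": "drive_tool", "kwargs": {
  "moves": [
    [[0, 0, 0, 0], [0, 0, 0, 0]]
  ]
}}

```text
t: 44.67
tcp_pos: [0.5933, 0.3487, 0.096]
tool_rot: [-0.001, 0.349, 0.937, -0.001]
ft_force: [0.4, -0.6, -3.5]
finger_gap: 0.407
finger_force: 41.1
```

```bash
python3 - <<'E'
from h import *
s=arm.get_state();w=cam('wrist');tp=cam('top');save(w,'ov.png');save(tp,'ovt.png');print(s['t'],s['tcp_pos'],s['tool_rot'],s['ft_force'])
g=cv2.cvtColor(w['color'],7).astype(int)
for r in range(60,330,7): print('%3d '%r+''.join('#' if v<45 else '+' if v<75 else ':' if v<105 else '-' if v<135 else ' ' if v<200 else 'W' for v in g[r,150:490:3]))
n=np.array([.659,.752]);t=np.array([-.752,.659]);C=.6535*n-.218*t
f=lambda u,v,z:[*(C+u*n+v*t),z]
print('hoop tops',proj(w,[f(u,v,.036) for u in(-.0245,.0245) for v in(-.055,.055)]).round().tolist(),'fix',proj(w,[f(.097+u,v,.0805) for u in(-.0195,.0195) for v in(-.075,.075)]).round().tolist(),'feet',proj(w,[f(-.0446,v,.003) for v in(-.056,.056)]).round().tolist())
E
```

```text
44.6667 [0.59328598 0.34873914 0.09604976] [-7.84425106e-04  3.49104014e-01  9.37083434e-01 -6.39526248e-04] [ 0.40921037 -0.56342617 -3.53589381]
 60                                                                                                                   
 67                                                                                                                   
 74                                                                                                                   
 81                                                                                                                   
 88                                                                                                                   
 95                                                                                                                   
102                                                                                                                   
109                                                                                                                   
1
[... 3169 characters left out ...]
++#########-   -######+++++++++++++++++-  
305 :::::-:     -#########   -:###############################+#++-     :################+:--###########++++++++++:   
312 ::::::-  -##################################################::-     :##################################+#+++++-  -
319 :::::--####################################++###############::-     -####################################++++:   -
326 ::::#######################################:+###############:+:-   -::#####################################++-    
hoop tops [[288.0, 273.0], [285.0, 141.0], [346.0, 273.0], [352.0, 142.0]] fix [[422.0, 330.0], [454.0, 118.0], [474.0, 329.0], [520.0, 120.0]] feet [[270.0, 254.0], [264.0, 134.0]]
```

Feet positions match the prediction, and the fixed case suggests about 2 mm more along the bay's x axis. I'll apply that and lower while watching forces.

Emit:
{"fn": "drive_tool", "kwargs": {
  "moves": [
    [[1.3, 1.5, -8, 0], [0, 0, -10, 0], [0, 0, -8, 0], [0, 0, -5, 0], [0, 0, -4, 0], [0, 0, 0, 0], [0, 0, 0, 0]]
  ]
}}

```text
t: 45.35
tcp_pos: [0.5961, 0.3497, 0.0609]
tool_rot: [-0.0, 0.35, 0.937, -0.0]
ft_force: [0.3, 0.3, -3.6]
finger_gap: 0.407
finger_force: 41.0
```

Already below the hoop tops with no contact force.

Emit:
{"fn": "drive_tool", "kwargs": {
  "moves": [
    [[0, 0, -6, 0], [0, 0, -6, 0], [0, 0, -4, 0], [0, 0, -3, 0], [0, 0, 0, 0], [0, 0, 0, 0]]
  ]
}}

```text
t: 45.85
tcp_pos: [0.5961, 0.3498, 0.0421]
tool_rot: [-0.0, 0.35, 0.937, -0.0]
ft_force: [-0.1, 0.3, -4.5]
finger_gap: 0.405
finger_force: 41.1
```

Emit:
{"fn": "drive_tool", "kwargs": {
  "moves": [
    [[0, 0, -1.5, 0], [0, 0, -1, 0], [0, 0, 0, 0], [0, 0, 0, 0]]
  ]
}}

```text
t: 46.18
tcp_pos: [0.5965, 0.35, 0.0403]
tool_rot: [0.0, 0.35, 0.937, 0.0]
ft_force: [0.2, 0.7, -4.2]
finger_gap: 0.406
finger_force: 41.1
```

Emit:
{"fn": "drive_tool", "kwargs": {
  "moves": [
    [[0, 0, -1, 0], [0, 0, -1, 0], [0, 0, 0, 0], [0, 0, 0, 0]]
  ]
}}

```text
t: 46.52
tcp_pos: [0.5967, 0.3501, 0.0399]
tool_rot: [0.0, 0.35, 0.937, 0.0]
ft_force: [-3.0, -1.2, 5.5]
finger_gap: 0.408
finger_force: 42.3
```

Seated on the bay floor. I'll release, opening clear of the fixed case, and rise.

Emit:
{"fn": "drive_tool", "kwargs": {
  "moves": [
    [[0, 0, 0.7, 0], [0, 0, 0, 0], [0, 0, 0, 0]]
  ]
}}

```text
t: 46.77
tcp_pos: [0.5967, 0.3501, 0.04]
tool_rot: [0.0, 0.35, 0.937, 0.0]
ft_force: [-2.4, -1.5, 6.7]
finger_gap: 0.405
finger_force: 42.3
```

Emit:
{"fn": "drive_tool", "kwargs": {
  "moves": [
    [[0, 0, 0, 0], [0, 0, 0, 0], [0, 0, 0, 0], [0, 0, 0, 0], [0, 0, 0, 0], [0, 0, 0, 0], [0, 0, 0, 0]]
  ],
  "jaw": 0
}}

```text
t: 47.35
tcp_pos: [0.5964, 0.35, 0.0387]
tool_rot: [0.0, 0.35, 0.937, 0.0]
ft_force: [0.1, -0.2, -0.7]
finger_gap: 0.998
finger_force: 0.0
```

Emit:
{"fn": "drive_tool", "kwargs": {
  "moves": [
    [[0, 0, 10, 0], [0, 0, 25, 0], [0, 0, 35, 0], [0, 0, 40, 0], [0, 0, 30, 0], [-20, -20, 20, 0], [-35, -20, 10, 0], [-35, -20, 0, 0], [0, 0, 0, 0], [0, 0, 0, 0]]
  ]
}}

```text
t: 48.18
tcp_pos: [0.5035, 0.2886, 0.2086]
tool_rot: [-0.001, 0.35, 0.937, -0.001]
ft_force: [-0.2, -0.8, 1.2]
finger_gap: 1.002
finger_force: 0.0
```

```bash
python3 - <<'E'
from h import *
s=arm.get_state();w=cam('wrist');tp=cam('top');sc=cam('scene');save(w,'fw.png');save(tp,'ft.png');save(sc,'fs.png');print(s['t'],s['tcp_pos'],s['ft_force'])
S=lambda v:'#' if v<45 else '+' if v<75 else ':' if v<105 else '-' if v<135 else ' ' if v<200 else 'W'
g=cv2.cvtColor(sc['color'],7).astype(int)
for r in range(134,250,3): print('%3d '%r+''.join(S(v) for v in g[r,240:375]))
g=cv2.cvtColor(w['color'],7).astype(int)
print()
for r in range(40,330,8): print('%3d '%r+''.join(S(v) for v in g[r,150:640:4]))
n=np.array([.659,.752]);t=np.array([-.752,.659]);C=.6555*n-.218*t
f=lambda u,v,z:[*(C+u*n+v*t),z]
for N,d in(('w',w),('s',sc)): print(N,'case pred top',proj(d,[f(u,v,.0805) for u in(-.0195,.0195) for v in(-.075,.075)]).round().tolist(),'bottom front',proj(d,[f(-.0195,v,.0055) for v in(-.075,.075)]).round().tolist())
# others unmoved?
a=cv2.imread('pics/top0.png').astype(int);b=cv2.imread('pics/ft.png').astype(int);dd=np.abs(a-b).max(2)
for nm,(x0,y0,x1,y1) in dict(B=(290,178,345,230),C=(335,155,390,208),bottle=(362,120,385,145),beaker=(308,120,340,152),scale=(330,222,372,268),pink=(385,215,438,265)).items(): print(nm,dd[y0:y1,x0:x1].mean().round(1),(dd[y0:y1,x0:x1]>40).mean().round(3))
E
```

```text
48.1833 [0.50353773 0.28857394 0.20862182] [-0.23080852 -0.80917618  1.24478861]
134                                                       -+###+:-                                                   -:::::::::::::::::::::
137                                                        :###+:-                                                      --:::::::::::::::::
140                                                           --                    -------                                 --:::::::::::::
143                                               -+::+:      -                     -        --                                --::::::::::
146                                               :::::::-  -:++:      :::+++::--   -       ----  ---                             ---::::::
149                                                :+++++#-  ----    -:++++::::    --:::+:++:-:+++++::----                            --:::
152                                               -:++++++:          -#+###+#::+###+++:--::+++++::::++::+:+-                              -
155                                    
[... 8821 characters left out ...]
    :::::::::   ::::-::-:::-             -#######:-+####+----------------   ---::+++++++++++++++++++
320   #################                   ::::::::-::::          --::+##############+++-------:::- ----:+++++++++++++++++++++++
328 ##################                   -::::::::--:::       ----::::+###################++:+#+##+#+++++++++++++++++++++++++++
w case pred top [[396.0, 277.0], [410.0, 140.0], [430.0, 277.0], [450.0, 141.0]] bottom front [[382.0, 246.0], [392.0, 132.0]]
s case pred top [[336.0, 167.0], [298.0, 161.0], [338.0, 162.0], [301.0, 156.0]] bottom front [[335.0, 184.0], [298.0, 178.0]]
B 33.4 0.357
C 14.3 0.166
bottle 4.4 0.0
beaker 4.7 0.01
scale 23.4 0.287
pink 13.8 0.195
```

The final pictures show the case standing in the free bay, parallel to the fixed one, pull up. The arm is clear, so I'll hand it in.

```bash
python3 -c "
from station import arm
print(arm.job_done())"
```

```text
the job is handed in; nothing more can be done
None
```

The leftmost case was the loose one: I snapped its lid shut, re-tugged it to confirm the catch held, and stood it pull up in the free bay, handing in at about 48 s. I didn't confirm that the other two cases are exactly where they began: I tugged and set down each, and arm shadow spoiled the before-and-after comparison.

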